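# Strip the belt idler for overhaul

### The job

Strip the belt idler that is stacked on the bench spindle, one part at a time from the top down: lay the black shaft collar flat in the middle of the round magnetic dish, stand the brass bush on the middle of the black surface plate (neck up, as it stood) for measuring, lay the ball bearing flat in the middle of the perforated wash tray, and slip the blue pulley over the rod of the yellow painting stand, right down on its plate. The screws are already out and every part lifts straight off; let go of each part before you fetch the next, and do not knock or shift the drinking glass.

Things in the scene. Friction and masses are not known exactly. Their poses are not given: they have to be found in the camera images.
- spindle: bench spindle that carries the stack, fixed: grey round flange 110 mm across and 10 mm thick, a boss 36 mm across up to 24 mm above its underside on which the pulley rests, above it a bright vertical shaft in steps: 26 mm across up to 40 mm, 17 mm up to 63 mm, 13 mm up to its tip at 78 mm. Origin: centre of the underside, z up. Its place changes from start to start.
- collar: black shaft collar on top of the stack: plain ring 34 mm outside, 25 mm bore, 14 mm tall, 50 g. At the start it sits 85 mm above the spindle's underside, loosely round the bush's neck (which reaches 10 mm up into it). Origin: centre of its underside, z up.
- bush: brass bush, second from the top: round body 44 mm across and 16 mm tall, on it a neck 21 mm across and 10 mm tall (26 mm in all), bore 16.6 mm, 160 g. At the start its underside is 69 mm above the spindle's. Grip it by the body. Origin: centre of its underside, z up (towards the neck).
- bearing: ball bearing, third: bright steel ring with black seal, 54 mm outside, 20 mm bore, 15 mm tall, 140 g. At the start its underside is 54 mm above the spindle's; it lies on the pulley's wider top face. Origin: centre of its underside, z up.
- pulley: blue V-belt pulley at the bottom of the stack: 66 mm outside, 30 mm bore, 30 mm tall, groove round the middle of its edge, 320 g. At the start its underside is 24 mm above the spindle's. Gripped across its two outer rims it is 66 mm wide; the spindle's tip stands 24 mm above its top face. Origin: centre of its underside, z up.
- dish: round bright magnetic parts dish, stuck fast to the bench, place for the collar: 100 mm across the rim, 12 mm high, flat inside floor 84 mm across and 3 mm above its underside. Origin: centre of the underside.
- plate: black granite surface plate, fixed, place for the bush: square 110 x 110 mm, 22 mm thick, a small brass insert near each corner. Origin: centre of the underside; x and y along its sides.
- tray: square perforated aluminium wash tray, fixed, place for the bearing: 120 x 120 mm outside, walls 2 mm thick and 10 mm high with a wire edge (12 mm to its top), floor 2.5 mm above the underside. Origin: centre of the underside; x and y along its sides.
- peg_stand: yellow painting stand, fixed, place for the pulley: square plate 90 x 90 mm, 8 mm thick, with one upright dark rod 14 mm across at its centre; the rod is straight up to 44 mm above the underside of the plate and tapers to its blunt tip at 54 mm. Origin: centre of the plate's underside.
- tumbler: empty clear drinking glass, 80 mm across the rim, 91 mm tall, loose, stands behind the work and must stay where it is. Origin: centre of its underside.

How it is judged:
By the outcome, as a careful person would: the job done as asked, in the order asked, and still so for the second after the job is handed in, with the robot touching nothing.
It also fails if it takes over 106 s, if anything falls off the work surface, if the arm or the gripper's body presses on something with over 40 N, if the wrist force passes 120 N, or if a joint passes its speed limit or range.

### The arm

A 7-joint arm with a two-finger parallel gripper is mounted at the origin on a cart in front of the work surface, level with it; the furniture and walls round the work are solid. World frame = base frame: x ahead of the robot, y to its left, z up, the work surface at z = 0. Lengths are in m, angles in degrees, forces in N, time in s.
With the tool pointing down it reaches from about 0.425 to 0.875 m from the base axis. Payload 4.7 kg.
Tool frame: the origin (TCP) lies between the finger pads; the fingertips stand 25 mm ahead of it and the grasp point (between the pads) lies 6 mm ahead of it (env.tip_reach is the distance from the TCP to the fingertips, in m); z points along the fingers, y is the direction in which the jaws open and shut (so a half turn about z gives the same grasp; the last joint's range is limited). The gripper opens to 87 mm and grips with 3 to 60 N. Pads are 19 mm wide; open, the fingers measure 117 mm over their backs; the gripper's body (75 mm by 190 mm) begins 51 mm behind the grasp point.
Start: joints at [-69.895, 18.392, -4.016, 83.108, 1.295, 78.541, -3.26], TCP at [0.215, 0.613, 0.248] pointing down, gripper open.
Joint ranges: [-163.93, 163.93], [-17.29, 119.83], [-79.2, 71.16], [3.27, 140.29], [-89.18, 269.18], [5.43, 117.66], [-154.24, 154.24]. Speed limits (degrees/s): [147.25, 147.25, 180, 180, 180, 180, 180].

### API

Orientations are given as [roll, pitch, yaw] about the fixed x, y, z axes, in that order (R = Rz(yaw) Ry(pitch) Rx(roll)).
In Python, from cell import env, viewer, job gives the robot as it stands.
- The arm moves only by the tool move_arm, never from a script. Its argument "steps" is a list of rows, each a list of 7 numbers: the finger opening in cm, from 0 to 8.7, then the shift along the tool's x, y, z in cm, then the turn, a rotation vector about the tool's x, y, z in rad. In form: [[fingers, tx, ty, tz, wx, wy, wz], ...]. A call has 1 to 5 rows; each row shifts and turns the commanded pose from where the row before left it, along the tool's axes as they then stand; what a row does not reach is not made up. A row lasts 1/12 s, in which the tool goes at most 41.7 mm and 7.16 degrees, less where a joint would pass 70% of its speed; a pose out of reach is approached as far as the arm can. A call is refused whole if a number of a shift passes 4.17 or a number of a turn 0.125, either way. A call with a gripper value outside its range is refused whole. The fingers move at their own pace and stop on an object; "force" is the grip in N (left out, the last holds). Time passes only in rows, so rows that do not move let the fingers close. It gives the time, the measured TCP pose, the force and the opening at its end, in the units of the state.
- env.get_obs(): the state, without advancing time (a new reading comes with each control period).
- viewer.read_camera(name): name is "scene" or "top"; returns a dict with "img" (480x640x3 uint8, red, green, blue), "vfov" (degrees; the focal length in pixels is half the picture's height over the tangent of half this angle, whatever the lens; pixels are square), "cx", "cy" (the principal point, pixels), "extrinsics" (4x4, takes a point from world to camera coordinates). Camera axes: x right, y down, z forward; pixel columns grow to the right and rows downward; lengths in m; the calibration is good to about 2 mm. A picture is of the moment at which its call begins. There is no depth.
- job.sign_off(): hands the job in, once; it reports no verdict.
The state is a dict: "time_s": time; "qpos": joint angles; "joint_velocities": joint speeds; "effort": joint torques, N m; "tool_pos": TCP position; "tool_rot": TCP orientation; "force": force on the tool from outside, world axes, zero at the start; "wrist_torque": the same for the moment, N m; "grip_width": finger opening in m.
Only numpy, scipy, OpenCV 4.12 (cv2) and the standard library are available. Lean on these libraries where they do the work, as an engineer would, in place of code of your own. Each camera call takes 0.05 s, during which the arm holds its last target.

## Working session

There is one attempt and no reset: what is moved stays moved. The work goes in short steps, Python scripts to look and compute and a tool call to move; the robot and the scene stay as the last step left them, time stands still between calls to the robot, and variables do not carry over. Pictures are saved under pics/ and viewed, and the job is handed in when it is done.

Besides the shell and the picture viewer there is one more tool, called as name(argument=value, ...), one argument or row to a line, values as JSON. move_arm: Moves the arm, as the interface text tells. Its arguments: {"type":"object","properties":{"steps":{"type":"array"},"force":{"type":"number"}},"required":["steps"]}

```bash
ls; mkdir -p pics; python3 - <<'E'
from cell import env, viewer, job
import cv2
o=env.get_obs(); print(o, env.tip_reach)
for n in("scene","top"):
    c=viewer.read_camera(n); cv2.imwrite(f"pics/{n}0.png",c["img"][:,:,::-1]); print(n,c["vfov"],c["cx"],c["cy"],c["extrinsics"].tolist() if hasattr(c["extrinsics"],"tolist") else c["extrinsics"], [k for k in c])
E
```

```text
pics
{'time_s': 0.0, 'qpos': array([-69.89567091,  18.43730998,  -4.0169192 ,  83.17532198,
         1.29645069,  78.54089463,  -3.26151532]), 'joint_velocities': array([ 0.02075357,  0.03023034,  0.013698  ,  0.08872175, -0.15969041,
       -0.01077999, -0.05977226]), 'effort': array([ 4.18418017e-05, -4.91277552e+01, -4.03557736e-01, -3.12530959e+01,
       -6.37645600e-02,  4.38608578e-02,  1.74302277e-04]), 'tool_pos': array([0.21466769, 0.61298807, 0.24647782]), 'tool_rot': array([-1.79891805e+02,  6.79904533e-03,  1.60705527e+02]), 'force': array([0.92828782, 0.35645443, 0.10909859]), 'wrist_torque': array([-0.01776801, -0.02873234, -0.01025565]), 'grip_width': 0.08698118595069329} 0.025
scene 44.63484938656086 315.7547017944944 231.05232855925297 [[0.6656605135043552, -0.7462136110278897, 0.007831186234262374, -0.4059093384084908], [-0.44725150888188697, -0.40732764012926415, -0.7962727430909589, 0.34529365322346584], [0.5973794175932022, 0.5265448131958402, -0.6048870895733882, 1.0526110018811774], [0.0, 0.0, 0.0, 1.0]] ['img', 'vfov', 'cx', 'cy', 'extrinsics']
top 42.26730017755755 325.3984142649631 243.26928049415213 [[-0.0072592291399544455, -0.9997471804976584, 0.02128094639052675, -0.007281099554959966], [-0.9921543098464325, 0.0045446538725981735, -0.12493667025468451, 0.6117069199367944], [0.12480836929246021, -0.022020926596333652, -0.9919364645713936, 1.350978411235737], [0.0, 0.0, 0.0, 1.0]] ['img', 'vfov', 'cx', 'cy', 'extrinsics']
```

View pics/scene0.png

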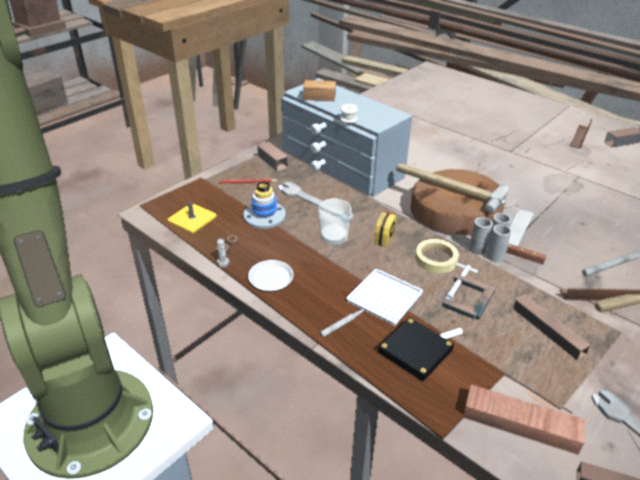

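View pics/top0.png

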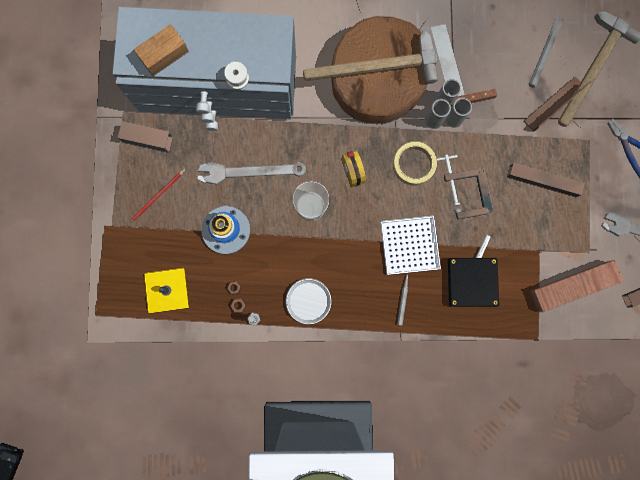

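```bash
cat > h.py <<'E'
import numpy as np, cv2
from cell import env, viewer, job
def cam(n):
    c=viewer.read_camera(n); return c
def ray(c,u,v):
    f=240/np.tan(np.radians(c["vfov"]/2)); E=np.array(c["extrinsics"])
    R,t=E[:3,:3],E[:3,3]; d=R.T@np.array([(u-c["cx"])/f,(v-c["cy"])/f,1]); return -R.T@t,d
def onz(c,u,v,z):
    o,d=ray(c,u,v); return o+d*(z-o[2])/d[2]
def proj(c,p):
    f=240/np.tan(np.radians(c["vfov"]/2)); E=np.array(c["extrinsics"])
    q=E[:3,:3]@np.array(p)+E[:3,3]; return q[0]/q[2]*f+c["cx"],q[1]/q[2]*f+c["cy"]
def crop(c,u0,u1,v0,v1,k,name):
    im=c["img"][v0:v1,u0:u1,::-1]; cv2.imwrite(name,cv2.resize(im,None,fx=k,fy=k,interpolation=cv2.INTER_CUBIC))
def big(m):
    n,l,s,ce=cv2.connectedComponentsWithStats(m.astype(np.uint8)); i=1+np.argmax(s[1:,4]); return l==i
E
python3 - <<'E'
from h import *
t=cam("top"); s=cam("scene")
crop(t,130,270,190,330,5,"pics/a1.png")
crop(t,270,510,200,340,3,"pics/a2.png")
crop(s,150,300,165,285,5,"pics/a3.png")
crop(s,210,480,190,390,3,"pics/a4.png")
E
```

```text
(no output)
```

View pics/a1.png

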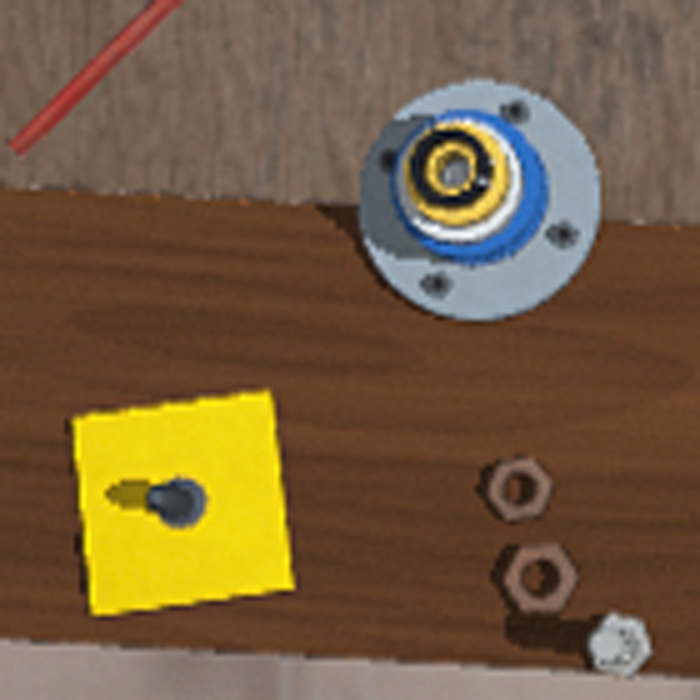

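View pics/a2.png

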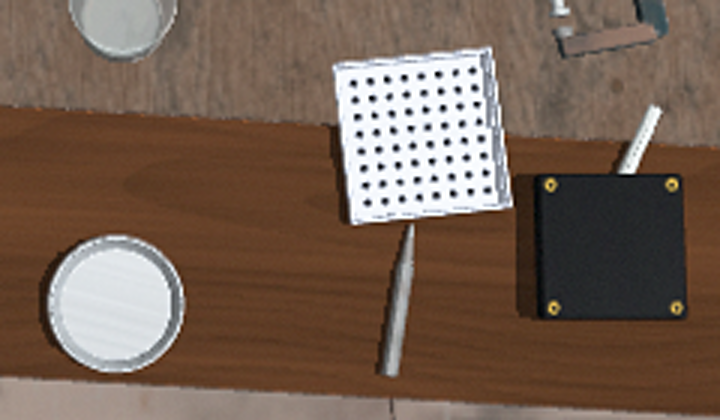

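View pics/a3.png

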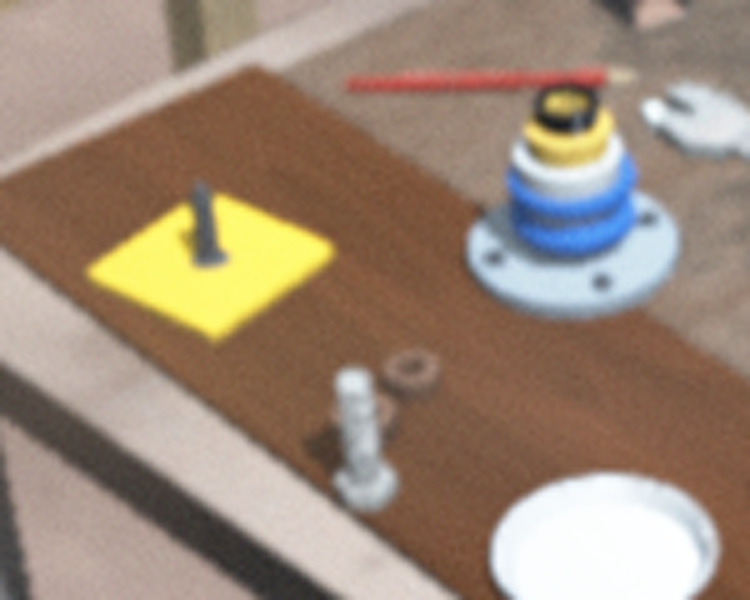

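View pics/a4.png

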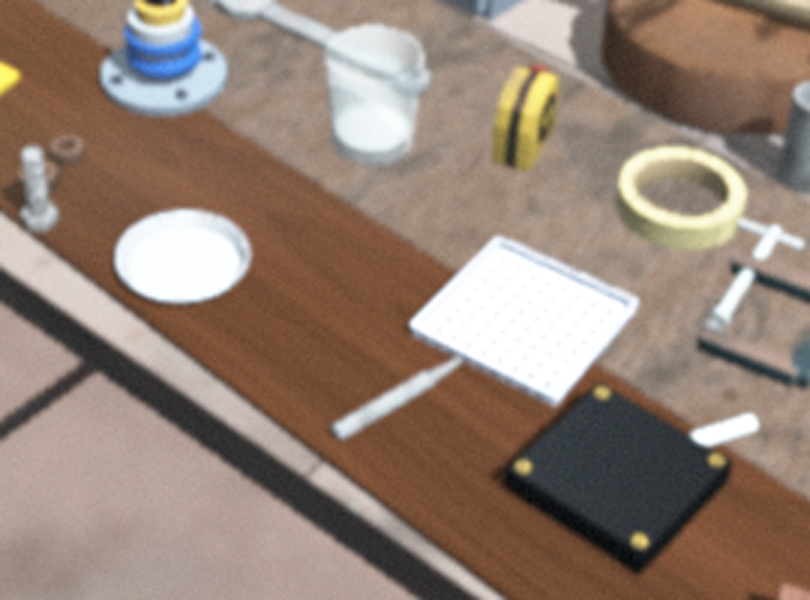

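```bash
cat > meas.py <<'E'
from h import *
t=cam("top"); s=cam("scene")
def roi(m,b):
    r=np.zeros_like(m); u0,u1,v0,v1=b; r[v0:v1,u0:u1]=m[v0:v1,u0:u1]; return r
def quad(m):
    cs,_=cv2.findContours(m.astype(np.uint8),cv2.RETR_EXTERNAL,cv2.CHAIN_APPROX_NONE); c=max(cs,key=cv2.contourArea); h=cv2.convexHull(c)
    for e in np.linspace(.01,.1,40):
        a=cv2.approxPolyDP(h,e*cv2.arcLength(h,True),True)
        if len(a)==4: break
    return a[:,0,:].astype(float), h
def edgepts(m):
    cs,_=cv2.findContours(m.astype(np.uint8),cv2.RETR_EXTERNAL,cv2.CHAIN_APPROX_NONE); return max(cs,key=cv2.contourArea)[:,0,:].astype(float)
def sqz(c,m,z,nm):
    p=np.array([onz(c,u,v,z)[:2] for u,v in edgepts(m)])
    r=cv2.minAreaRect((p*1000).astype(np.float32)); print(nm,"rect c",np.round(r[0],1),"size",np.round(r[1],1),"ang",round(r[2],1))
def circ(c,m,z,nm):
    p=np.array([onz(c,u,v,z)[:2] for u,v in edgepts(m)])*1000
    e=cv2.fitEllipse(cv2.convexHull(p.astype(np.float32))); print(nm,"ell c",np.round(e[0],1),"ax",np.round(e[1],1))
for c,n in((t,"top"),(s,"scene")):
    im=c["img"].astype(int); R,G,B=im[...,0],im[...,1],im[...,2]; hsv=cv2.cvtColor(c["img"],cv2.COLOR_RGB2HSV); V=hsv[...,2];S=hsv[...,1]
    b=dict(top=dict(y=(135,200,260,320),d=(280,335,275,330),p=(440,505,250,312),t=(375,445,210,280),f=(195,255,200,258)),
       scene=dict(y=(160,225,198,236),d=(240,300,255,297),p=(376,458,316,380),t=(340,430,265,325),f=(238,292,178,230)))[n]
    m=big(roi((R>150)&(G>130)&(B<110),b["y"])); 
    m=cv2.morphologyEx(m.astype(np.uint8),cv2.MORPH_OPEN,np.ones((3,3)));sqz(c,m,.008,n+" yellow")
    m=big(roi((V>120)&(S<60),b["d"])); circ(c,m,.012,n+" dish")
    m=big(roi((V<60),b["p"])); cv2.imwrite(f"pics/m_{n}_p.png",m*255); sqz(c,m,.022,n+" plate")
    m=big(roi((V>120)&(S<60),b["t"])); sqz(c,m,.012,n+" tray")
    m=big(roi((B-R>-5)&(V>60),b["f"])); circ(c,m,.010,n+" flange")
    for z,lo,nm in((.099,0,"blackcollar"),):
        bb=(212,232,214,236) if n=="top" else (254,274,180,194)
        m=big(roi(V<75,bb)); m=m.astype(np.uint8); circ(c,m,.099,n+nm); 
E
python3 meas.py
```

```text
top yellow rect c [510.8 348.4] size [90.2 90.2] ang 7.6
top dish ell c [484.8  28. ] ax [101.9 102.6]
top plate rect c [ 533.5 -336.4] size [128.2 126.7] ang 89.6
top tray rect c [ 611.6 -204.9] size [125.6 125.3] ang 5.7
top flange ell c [647.8 216.4] ax [109.6 109.7]
topblackcollar ell c [648.7 216.7] ax [31.9 34. ]
scene yellow rect c [535.5 313.3] size [78.  19.3] ang 18.2
scene dish ell c [492.6  36.6] ax [105.9 112.8]
scene plate rect c [ 523.7 -342.4] size [116.8 120.7] ang 89.8
scene tray rect c [ 622.5 -201.9] size [220.5 187.3] ang 33.0
scene flange ell c [667.8 239.1] ax [115.4 175.3]
sceneblackcollar ell c [639.3 218. ] ax [10.  20.6][ WARN:0@3.827] global loadsave.cpp:1063 imwrite_ Unsupported depth image for selected encoder is fallbacked to CV_8U.
```

```bash
python3 - <<'E'
from h import *
t=cam("top"); s=cam("scene")
im=t["img"]; hsv=cv2.cvtColor(im,cv2.COLOR_RGB2HSV)
for c,b,n in((t,(440,505,250,312),"top"),(s,(376,458,316,380),"scene")):
    h=cv2.cvtColor(c["img"],cv2.COLOR_RGB2HSV); u0,u1,v0,v1=b
    m=((h[...,1]>90)&(h[...,2]>90)&(h[...,0]>18)&(h[...,0]<35))[v0:v1,u0:u1].astype(np.uint8)
    k,l,st,ce=cv2.connectedComponentsWithStats(m)
    ps=[onz(c,ce[i][0]+u0,ce[i][1]+v0,.022)[:2]*1000 for i in range(1,k) if st[i,4]>3]; print(n,np.round(ps,1).tolist(),np.mean(ps,0))
# tray holes
u0,u1,v0,v1=375,445,210,280
g=cv2.cvtColor(im,cv2.COLOR_RGB2GRAY)[v0:v1,u0:u1]
k,l,st,ce=cv2.connectedComponentsWithStats((g<170).astype(np.uint8))
ps=np.array([onz(t,ce[i][0]+u0,ce[i][1]+v0,.0025)[:2]*1000 for i in range(1,k) if 2<st[i,4]<15],np.float32)
print(len(ps),cv2.minAreaRect(ps))
# overlay in scene
o=s["img"][:,:,::-1].copy(); o=cv2.resize(o,None,fx=3,fy=3,interpolation=cv2.INTER_CUBIC)
def P(p,col):
    u,v=proj(s,np.array(p)/1000); cv2.circle(o,(int((u+.5)*3),int((v+.5)*3)),1,col,-1)
def C(x,y,z,r,col=(0,0,255)):
    for a in np.linspace(0,6.28,60): P((x+r*np.cos(a),y+r*np.sin(a),z),col)
def Q(x,y,z,w,a,col=(0,0,255)):
    a=np.radians(a)
    for e in np.linspace(-1,1,30):
        for q in((e,1),(e,-1),(1,e),(-1,e)):
            P((x+w/2*(q[0]*np.cos(a)-q[1]*np.sin(a)),y+w/2*(q[0]*np.sin(a)+q[1]*np.cos(a)),z),col)
C(484.8,28,12,50);C(648,216.5,10,55);C(648,216.5,99,17,(0,255,0));C(648,216.5,54,33,(0,255,0))
Q(510.8,348.4,8,90,7.6);Q(611.6,-204.9,12,122,5.7);C(510.8,348.4,54,4)
cv2.imwrite("pics/o1.png",o[480:900,450:900]); cv2.imwrite("pics/o2.png",o[750:1150,720:1380])
E
```

```text
top [[571.6, -300.4], [571.4, -392.6], [479.0, -299.9], [478.7, -392.5]] [ 525.19252112 -346.3448868 ]
scene [[580.6, -292.5], [579.5, -386.4], [487.3, -292.8], [486.4, -386.1]] [ 533.45603173 -339.44748955]
64 ((611.1396484375, -205.987060546875), (93.5696792602539, 93.60446166992188), 5.821138858795166)
```

View pics/o1.png

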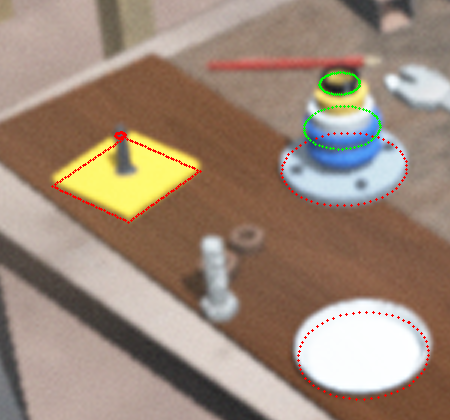

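View pics/o2.png

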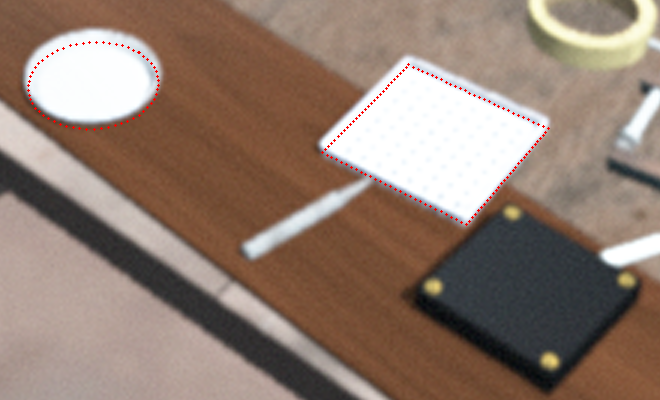

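```bash
python3 - <<'E'
from h import *
t=cam("top"); s=cam("scene")
def tri(a,b):
    o1,d1=ray(t,*a);o2,d2=ray(s,*b)
    A=np.stack([d1,-d2],1);x=np.linalg.lstsq(A,o2-o1,rcond=None)[0]
    p,q=o1+d1*x[0],o2+d2*x[1]; return np.round((p+q)/2*1000,1),round(np.linalg.norm(p-q)*1000,1)
def br(c,b):
    h=cv2.cvtColor(c["img"],cv2.COLOR_RGB2HSV); u0,u1,v0,v1=b
    m=((h[...,1]>90)&(h[...,2]>90)&(h[...,0]>18)&(h[...,0]<35))[v0:v1,u0:u1].astype(np.uint8)
    k,l,st,ce=cv2.connectedComponentsWithStats(m); return [ce[i]+[u0,v0] for i in range(1,k) if st[i,4]>3]
for a,b in zip(br(t,(440,505,250,312)),br(s,(376,458,316,380))): print(a,b,tri(a,b))
def corners(c,b):
    R,G,B=[c["img"][...,i].astype(int) for i in range(3)]
    m=np.zeros(R.shape,np.uint8);u0,u1,v0,v1=b;m[v0:v1,u0:u1]=((R>150)&(G>130)&(B<110))[v0:v1,u0:u1]
    cs,_=cv2.findContours(m,cv2.RETR_EXTERNAL,cv2.CHAIN_APPROX_NONE);h=cv2.convexHull(max(cs,key=cv2.contourArea))
    for e in np.linspace(.01,.2,60):
        a=cv2.approxPolyDP(h,e*cv2.arcLength(h,True),True)
        if len(a)==4:break
    return a[:,0]
print(corners(t,(135,200,260,320)).tolist(),corners(s,(160,225,198,236)).tolist())
print(proj(s,(0,0,0)),proj(t,(0,0,0)))
for x,y in((510.8,348.4),(484.8,28)): print(proj(s,(x/1000,y/1000,0.01)))
crop(s,0,640,0,480,1.25,"pics/s1.png")
E
```

```text
[453.06666667 261.13333333] [410.28571429 320.14285714] (array([ 570.7, -298. ,   32.7]), np.float64(0.3))
[493.53333333 261.        ] [448.56 342.92] (array([ 570.7, -390. ,   31.7]), np.float64(0.6))
[454.21428571 302.14285714] [383.7826087  344.91304348] (array([ 478.8, -297.6,   32.7]), np.float64(0.2))
[495.14285714 302.        ] [422.86206897 369.93103448] (array([ 478.6, -389.8,   31.8]), np.float64(0.6))
[[183, 268], [188, 307], [148, 312], [145, 273]] [[216, 214], [194, 232], [167, 220], [192, 204]]
(np.float64(90.2919157822972), np.float64(422.84606593256296)) (np.float64(322.0521346713219), np.float64(524.4002234269709))
(np.float64(191.67422721196795), np.float64(218.46952508124423))
(np.float64(270.738123676998), np.float64(278.26987292105576))
```

```bash
cat >> h.py <<'E'
def tri(t,s,a,b):
    o1,d1=ray(t,*a);o2,d2=ray(s,*b)
    A=np.stack([d1,-d2],1);x=np.linalg.lstsq(A,o2-o1,rcond=None)[0]
    p,q=o1+d1*x[0],o2+d2*x[1]; return np.round((p+q)/2*1000,1),round(np.linalg.norm(p-q)*1000,1)
E
python3 - <<'E'
from h import *
t=cam("top"); s=cam("scene")
for a,b in zip([[183,268],[188,307],[148,312],[145,273]],[[216,214],[194,232],[167,220],[192,204]]): print("yel",tri(t,s,a,b))
# board edge corners, tray, etc for viewing
crop(s,230,310,170,300,6,"pics/s2.png"); crop(s,330,440,260,330,7,"pics/s3.png")
crop(t,190,340,190,330,5,"pics/t2.png"); crop(t,370,450,205,285,7,"pics/t3.png")
E
```

```text
yel (array([560.3, 309. ,  17.2]), np.float64(1.5))
yel (array([474.1, 296. ,  12.9]), np.float64(4.2))
yel (array([461.4, 386.5,  12.9]), np.float64(1.2))
yel (array([549.3, 394.6,  15. ]), np.float64(0.5))
```

View pics/s2.png

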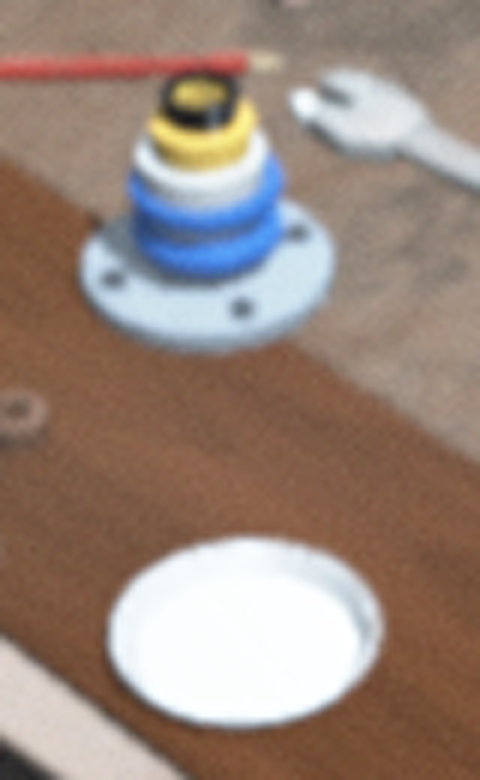

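View pics/s3.png

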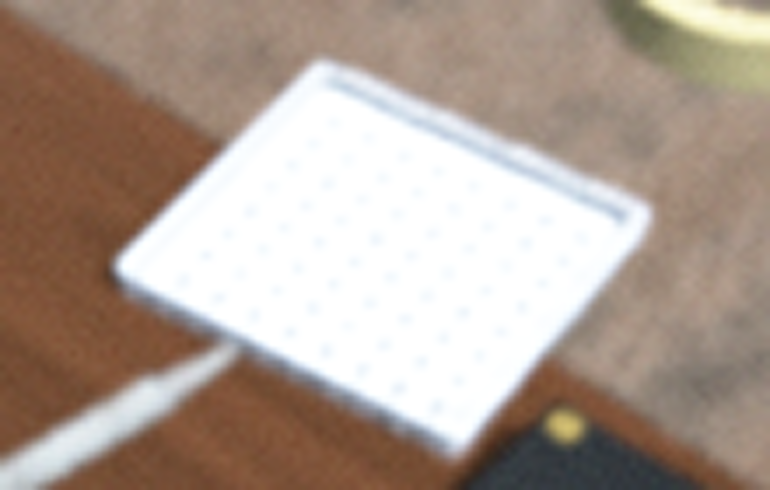

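View pics/t2.png

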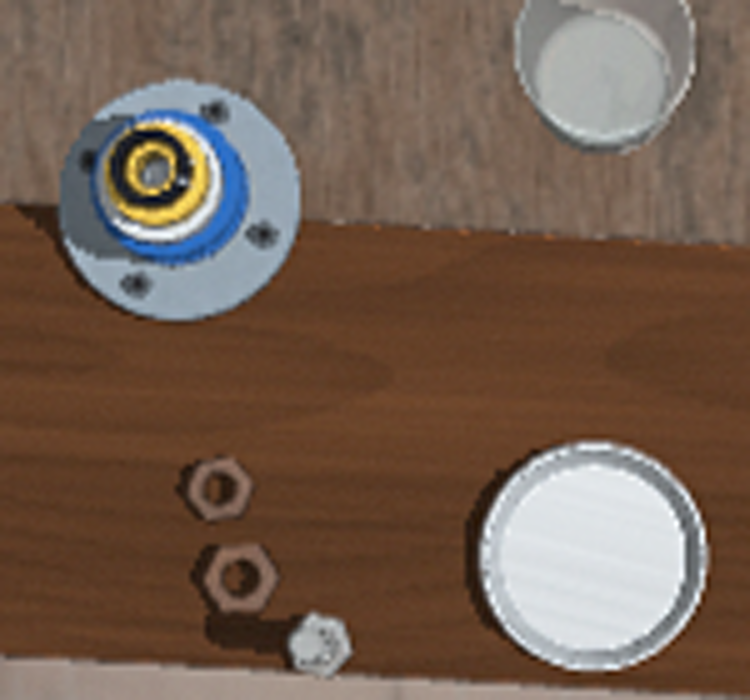

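View pics/t3.png

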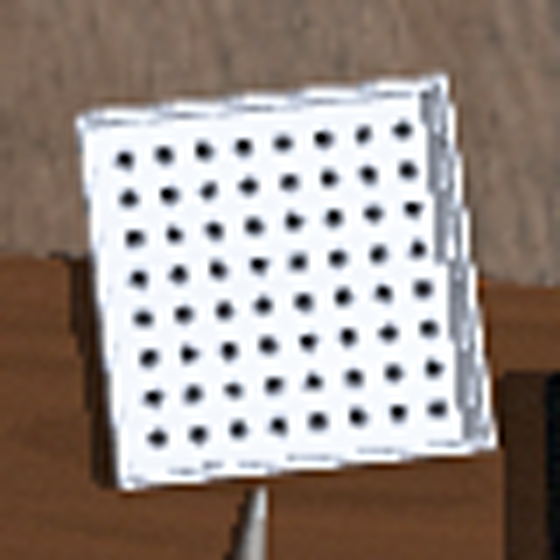

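```bash
python3 - <<'E'
from h import *
t=cam("top"); s=cam("scene")
f=lambda p,o,k:[(p[0]+.5)/k-.5+o[0],(p[1]+.5)/k-.5+o[1]]
def T(n,a,b,k2,o2,k1=5,o1=(190,190)): print(n,tri(t,s,f(a,o1,k1),f(b,o2,k2)))
S2=(6,(230,170))
for a,b in(((262,233),(240,308)),((135,285),(112,278)),((215,110),(295,232))): T("fl",a,b,*S2)
T("collar",(153,168),(202,95),*S2); T("dish",(595,555),(246,631),*S2); T("nut",(218,488),(18,410),*S2)
for a,b in(((82,117),(322,60)),((442,78),(650,212)),((122,488),(115,268)),((493,445),(455,455))): T("tray",a,b,7,(330,260),7,(370,205))
E
```

```text
fl (array([630.4, 177.6,  21.6]), np.float64(1.1))
fl (array([607.3, 234. ,  22.4]), np.float64(0.1))
fl (array([686.6, 199.6,  22.1]), np.float64(1.5))
collar (array([647.4, 214.1, 106.3]), np.float64(0.5))
dish (array([484.5,  27.4,  21.4]), np.float64(0.3))
nut (array([516.5, 195. ,  22.4]), np.float64(2.3))
tray (array([ 663.3, -138.8,   23.6]), np.float64(0.2))
tray (array([ 677.2, -258.3,   19.9]), np.float64(2.1))
tray (array([ 542.4, -149.5,   21.2]), np.float64(0.8))
tray (array([ 556.2, -271.6,   12.4]), np.float64(1.4))
```

move_arm(
  steps=[
    [0,0,0,0,0,0,-0.112],
    [0,0,0,0,0,0,-0.112],
    [0,0,0,0,0,0,-0.112],
    [0,0,0,0,0,0,0],
  ],
)

```text
time_s: 1.03
tool_pos: [0.2148, 0.6135, 0.2476]
tool_rot: [180.0, -0.0, -179.9]
force: [-0.1, 0.2, 0.7]
grip_width: 0.0676
```

move_arm(
  steps=[
    [0,-1.68,-3.66,0,0,0,0],
    [0,-1.68,-3.66,0,0,0,0],
    [0,-1.68,-3.66,0,0,0,0],
    [0,-1.68,-3.66,0,0,0,0],
    [0,0,0,0,0,0,0],
  ],
)

```text
time_s: 1.45
tool_pos: [0.2878, 0.4594, 0.2479]
tool_rot: [-179.8, 0.2, 179.1]
force: [1.0, -0.8, 0.3]
grip_width: 0.035
```

move_arm(
  steps=[
    [0,-1.68,-3.66,0,0,0,0],
    [0,-1.68,-3.66,0,0,0,0],
    [0,-1.68,-3.66,0,0,0,0],
    [0,-1.68,-3.66,0,0,0,0],
    [0,-1.68,-3.66,0,0,0,0],
  ],
)

```text
time_s: 1.87
tool_pos: [0.3663, 0.2824, 0.2479]
tool_rot: [179.9, 0.0, 179.8]
force: [0.2, 0.4, 0.4]
grip_width: 0.0038
```

move_arm(
  steps=[
    [0,-1.68,-3.66,1,0,0,0],
    [0,-1.68,-3.66,1,0,0,0],
    [0,-1.68,-3.66,1,0,0,0],
    [0,-1.68,-3.66,1,0,0,0],
    [0,-1.68,-3.66,1,0,0,0],
  ],
)

```text
time_s: 2.28
tool_pos: [0.4503, 0.0992, 0.1977]
tool_rot: [179.9, 0.1, 179.8]
force: [0.4, 0.9, 0.7]
grip_width: 0.0002
```

move_arm(
  steps=[
    [0,-1.0,-3.0,3,0,0,0],
    [0,0,0,3,0,0,0],
    [0,0,0,0,0,0,0],
    [0,0,0,0,0,0,0],
  ],
)

```text
time_s: 2.62
tool_pos: [0.4581, 0.0724, 0.1382]
tool_rot: [-180.0, -0.2, 179.8]
force: [-0.6, -0.3, 0.3]
grip_width: 0.0
```

move_arm(
  steps=[
    [0,-1.3,-2.25,3,0,0,0],
    [0,-1.3,-2.25,3,0,0,0],
    [0,0,0,1.8,0,0,0],
    [0,0,0,0,0,0,0],
    [0,0,0,0,0,0,0],
  ],
)

```text
time_s: 3.03
tool_pos: [0.4856, 0.029, 0.0619]
tool_rot: [180.0, 0.0, -180.0]
force: [-0.1, 0.0, 0.4]
grip_width: 0.0006
```

```bash
python3 - <<'E'
from h import *
t=cam("top"); s=cam("scene"); o=env.get_obs(); p=o["tool_pos"]; print(p,o["force"])
tip=p-[0,0,.025]; print(proj(t,tip),proj(s,tip))
for c,n in((t,"t"),(s,"s")):
    u,v=[int(x) for x in proj(c,tip)]
    im=c["img"][:,:,::-1].copy(); 
    crop({"img":im[:,:,::-1]},u-50,u+50,v-50,v+50,6,f"pics/tip_{n}.png")
    i=cv2.imread(f"pics/tip_{n}.png"); a,b=proj(c,tip); cv2.drawMarker(i,(int((a-u+50.5)*6),int((b-v+50.5)*6)),(0,0,255),0,14); cv2.imwrite(f"pics/tip_{n}.png",i)
E
```

```text
[0.48662712 0.02922103 0.06308594] [1.09758944 0.53920584 0.74860308]
(np.float64(307.66783655317255), np.float64(299.4548753645625)) (np.float64(270.4538259966747), np.float64(268.4440292096852))
```

View pics/tip_s.png

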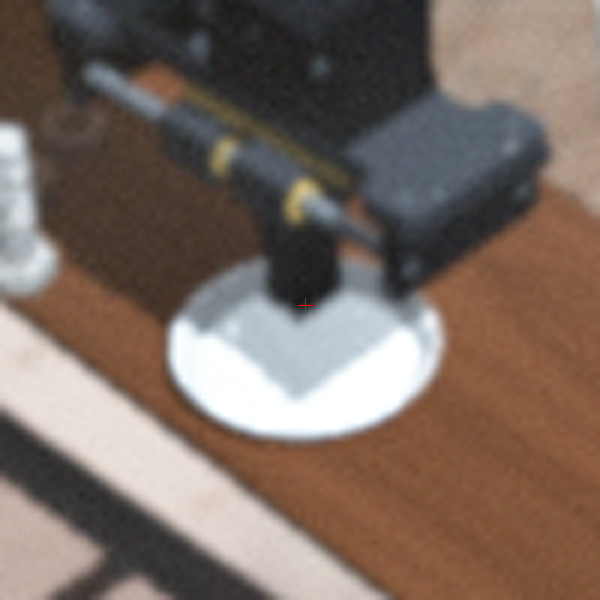

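View pics/tip_t.png

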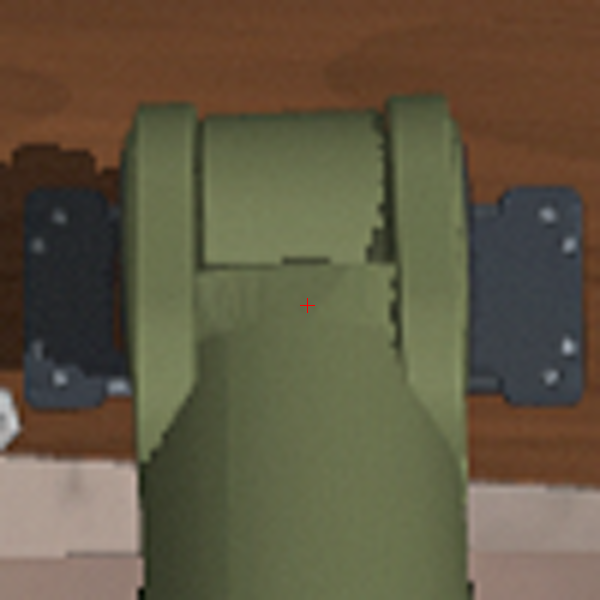

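move_arm(
  steps=[
    [0,0,0,0.8,0,0,0],
    [0,0,0,0.6,0,0,0],
    [0,0,0,0.2,0,0,0],
    [0,0,0,0,0,0,0],
    [0,0,0,0,0,0,0],
  ],
)

```text
time_s: 3.55
tool_pos: [0.485, 0.0273, 0.0448]
tool_rot: [180.0, -0.0, 180.0]
force: [-0.1, 0.4, 0.3]
grip_width: 0.0007
```

move_arm(
  steps=[
    [0,0,0,0.15,0,0,0],
    [0,0,0,0.15,0,0,0],
    [0,0,0,0,0,0,0],
  ],
)

```text
time_s: 3.8
tool_pos: [0.485, 0.0272, 0.0417]
tool_rot: [-180.0, -0.0, 179.9]
force: [-0.5, 0.0, 0.5]
grip_width: 0.0005
```

move_arm(
  steps=[
    [0,0,0,0.15,0,0,0],
    [0,0,0,0.15,0,0,0],
    [0,0,0,0,0,0,0],
  ],
)

```text
time_s: 4.05
tool_pos: [0.4849, 0.0272, 0.0386]
tool_rot: [-180.0, -0.0, 180.0]
force: [0.1, -0.0, -0.2]
grip_width: 0.0006
```

move_arm(
  steps=[
    [0,0,0,0.1,0,0,0],
    [0,0,0,0,0,0,0],
  ],
)

```text
time_s: 4.22
tool_pos: [0.485, 0.0272, 0.0377]
tool_rot: [-180.0, -0.0, 180.0]
force: [0.2, 0.8, 0.2]
grip_width: 0.0004
```

move_arm(
  steps=[
    [0,0,0,0.1,0,0,0],
    [0,0,0,0,0,0,0],
  ],
)

```text
time_s: 4.38
tool_pos: [0.4851, 0.0272, 0.0368]
tool_rot: [180.0, -0.0, 180.0]
force: [-0.6, 0.3, 0.6]
grip_width: 0.0002
```

move_arm(
  steps=[
    [0,0,0,0.1,0,0,0],
    [0,0,0,0,0,0,0],
  ],
)

```text
time_s: 4.55
tool_pos: [0.4851, 0.0272, 0.0358]
tool_rot: [180.0, -0.0, 180.0]
force: [0.3, 0.4, 0.1]
grip_width: 0.0003
```

move_arm(
  steps=[
    [0,0,0,0.1,0,0,0],
    [0,0,0,0.1,0,0,0],
    [0,0,0,0,0,0,0],
  ],
)

```text
time_s: 4.8
tool_pos: [0.4853, 0.0272, 0.0348]
tool_rot: [180.0, -0.0, 180.0]
force: [-3.2, -1.1, 9.1]
grip_width: 0.0008
```

move_arm(
  steps=[
    [0,0,0,0.1,0,0,0],
    [0,0,0,0.1,0,0,0],
    [0,0,0,0,0,0,0],
  ],
)

```text
time_s: 5.05
tool_pos: [0.4854, 0.0272, 0.0347]
tool_rot: [179.9, -0.1, 179.9]
force: [-10.5, -0.5, 27.9]
grip_width: 0.0003
```

move_arm(
  steps=[
    [0,0,0,0.1,0,0,0],
    [0,0,0,0,0,0,0],
  ],
)

```text
time_s: 5.22
tool_pos: [0.4854, 0.0272, 0.0347]
tool_rot: [179.9, -0.1, 179.9]
force: [-13.0, -0.6, 37.2]
grip_width: 0.0003
```

move_arm(
  steps=[
    [0,0,0,0.1,0,0,0],
    [0,0,0,0,0,0,0],
  ],
)

```text
time_s: 5.38
tool_pos: [0.4855, 0.0272, 0.0346]
tool_rot: [179.9, -0.1, 179.9]
force: [-16.2, -2.5, 45.3]
grip_width: 0.0006
```

move_arm(
  steps=[
    [0,0,0,-1,0,0,0],
    [3,0,0,-4,0,0,0],
    [5.5,0,0,-4,0,0,0],
    [5.5,-1,1,-4,0,0,0],
    [5.5,-2.33,2.69,-1.5,0,0,0],
  ],
)

```text
time_s: 5.8
tool_pos: [0.5197, 0.0602, 0.1802]
tool_rot: [179.9, 0.4, 179.6]
force: [1.4, -1.3, -0.3]
grip_width: 0.0195
```

move_arm(
  steps=[
    [5.5,-2.33,2.69,0,0,0,0],
    [5.5,-2.33,2.69,0,0,0,0],
    [5.5,-2.33,2.69,0,0,0,0],
    [5.5,-2.33,2.69,0,0,0,0],
    [5.5,-2.33,2.69,0,0,0,0],
  ],
)

```text
time_s: 6.22
tool_pos: [0.6357, 0.1999, 0.1738]
tool_rot: [180.0, -0.0, 180.0]
force: [0.2, 0.0, 1.2]
grip_width: 0.0509
```

move_arm(
  steps=[
    [5.5,-1.3,1.6,0,0,0,0],
    [5.5,0,0,0,0,0,0],
    [5.5,0,0,0,0,0,0],
    [5.5,0,0,0,0,0,0],
  ],
)

```text
time_s: 6.55
tool_pos: [0.6475, 0.213, 0.1737]
tool_rot: [-179.9, -0.1, 179.9]
force: [-0.1, -0.5, 0.2]
grip_width: 0.0552
```

move_arm(
  steps=[
    [5.5,-0.1,0.23,2,0,0,0],
    [5.5,0,0,1.4,0,0,0],
    [5.5,0,0,0,0,0,0],
    [5.5,0,0,0,0,0,0],
  ],
)

```text
time_s: 6.88
tool_pos: [0.6477, 0.2153, 0.1391]
tool_rot: [-179.9, -0.2, 179.9]
force: [0.4, 0.1, 0.9]
grip_width: 0.0551
```

```bash
cat > look.py <<'E'
import sys
from h import *
s=cam("scene"); o=env.get_obs(); print(np.round(o["tool_pos"],4),np.round(o["force"],1),o["grip_width"])
u,v=[int(x) for x in proj(s,o["tool_pos"]-[0,0,.025])]
w=int(sys.argv[2]) if len(sys.argv)>2 else 45
crop(s,max(u-w,0),min(u+w,640),max(v-w,0),min(v+w,480),540//(2*w)if w<270 else 1,f"pics/{sys.argv[1]}.png")
E
python3 look.py c1
```

```text
[0.6486 0.2157 0.1403] [ 0.3 -0.3 -0.1] 0.054947298403560246
```

View pics/c1.png

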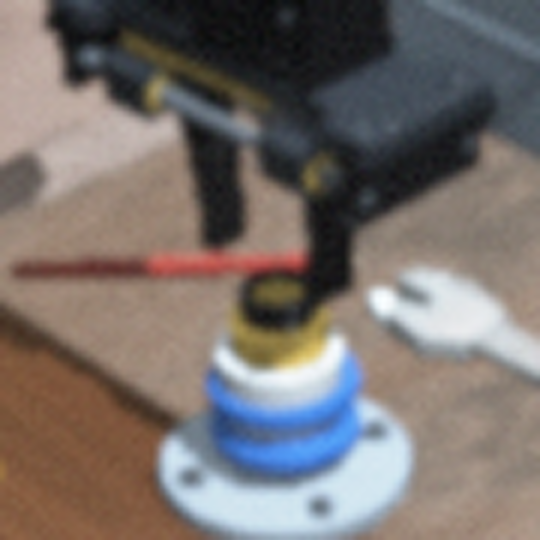

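move_arm(
  steps=[
    [5.5,0,0,1.0,0,0,0],
    [5.5,0,0,0.9,0,0,0],
    [5.5,0,0,0,0,0,0],
    [5.5,0,0,0,0,0,0],
  ],
)

```text
time_s: 7.27
tool_pos: [0.6483, 0.2164, 0.1202]
tool_rot: [-180.0, -0.1, 180.0]
force: [-0.2, 0.4, 0.2]
grip_width: 0.055
```

move_arm(
  steps=[
    [2.8,0,0,0,0,0,0],
    [2.8,0,0,0,0,0,0],
    [2.8,0,0,0,0,0,0],
    [2.8,0,0,0,0,0,0],
    [2.8,0,0,0,0,0,0],
  ],
  force=15,
)

```text
time_s: 7.68
tool_pos: [0.6491, 0.2166, 0.1216]
tool_rot: [180.0, 0.0, 180.0]
force: [-0.2, -0.3, 1.1]
grip_width: 0.0338
```

```bash
python3 look.py c2
```

```text
[0.6491 0.2166 0.1216] [ 0.8 -1.2  0.8] 0.03368292775951279
```

View pics/c2.png

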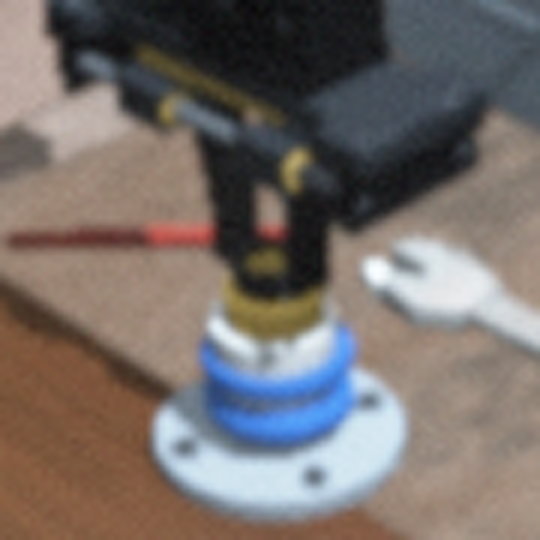

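move_arm(
  steps=[
    [2.8,0,0,-0.7,0,0,0],
    [2.8,0,0,-1.2,0,0,0],
    [2.8,0,0,-2,0,0,0],
    [2.8,0,0,-2,0,0,0],
    [2.8,0,0,0,0,0,0],
  ],
)

```text
time_s: 8.15
tool_pos: [0.6516, 0.2172, 0.1863]
tool_rot: [179.8, 0.5, 179.9]
force: [0.5, 0.5, 0.1]
grip_width: 0.0334
```

```bash
python3 look.py c3 50
```

```text
[0.6508 0.217  0.1841] [ 0.4 -0.  -0.8] 0.03345091432045208
```

View pics/c3.png

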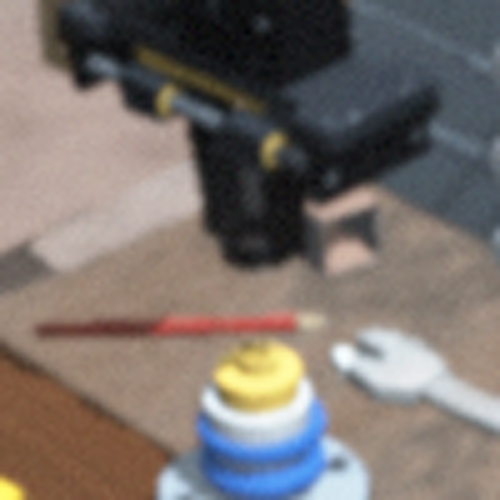

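move_arm(
  steps=[
    [2.8,2.34,-2.7,0,0,0,0],
    [2.8,2.34,-2.7,0,0,0,0],
    [2.8,2.34,-2.7,0,0,0,0],
    [2.8,2.34,-2.7,0,0,0,0],
    [2.8,2.34,-2.7,0,0,0,0],
  ],
)

```text
time_s: 8.62
tool_pos: [0.53, 0.0805, 0.1794]
tool_rot: [-180.0, -0.1, 180.0]
force: [0.1, -0.5, -0.1]
grip_width: 0.0337
```

move_arm(
  steps=[
    [2.8,2.34,-2.7,2,0,0,0],
    [2.8,2.34,-2.7,3,0,0,0],
    [2.8,0,0,3,0,0,0],
    [2.8,0,0,0,0,0,0],
    [2.8,0,0,0,0,0,0],
  ],
)

```text
time_s: 9.03
tool_pos: [0.4863, 0.0307, 0.1026]
tool_rot: [-180.0, -0.2, 179.9]
force: [0.3, 0.0, 0.4]
grip_width: 0.0338
```

move_arm(
  steps=[
    [2.8,0.1,-0.25,2,0,0,0],
    [2.8,0,0,2,0,0,0],
    [2.8,0,0,1.6,0,0,0],
    [2.8,0,0,0,0,0,0],
    [2.8,0,0,0,0,0,0],
  ],
)

```text
time_s: 9.45
tool_pos: [0.4877, 0.029, 0.0483]
tool_rot: [-180.0, 0.0, -180.0]
force: [0.4, 0.2, -0.1]
grip_width: 0.0336
```

move_arm(
  steps=[
    [2.8,0,0,0.2,0,0,0],
    [2.8,0,0,0.2,0,0,0],
    [2.8,0,0,0,0,0,0],
    [2.8,0,0,0,0,0,0],
  ],
)

```text
time_s: 9.78
tool_pos: [0.487, 0.0283, 0.0441]
tool_rot: [180.0, 0.1, 180.0]
force: [0.1, 1.3, -1.5]
grip_width: 0.0337
```

move_arm(
  steps=[
    [2.8,0.2,-0.1,0.2,0,0,0],
    [2.8,0,0,0.2,0,0,0],
    [2.8,0,0,0,0,0,0],
    [2.8,0,0,0,0,0,0],
  ],
)

```text
time_s: 10.12
tool_pos: [0.4844, 0.027, 0.0395]
tool_rot: [180.0, -0.0, 179.9]
force: [-1.2, -0.7, 1.7]
grip_width: 0.0338
```

```bash
python3 look.py c4
```

```text
[0.4843 0.027  0.0394] [-1.4 -0.4  2.1] 0.033565749685166506
```

View pics/c4.png

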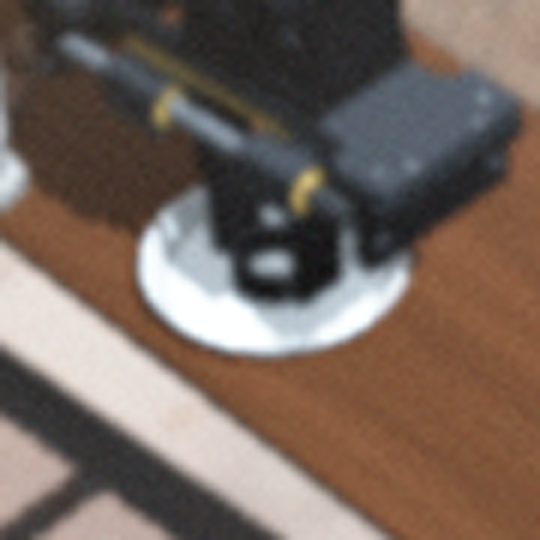

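move_arm(
  steps=[
    [2.8,0,0,0.05,0,0,0],
    [4.6,0,0,0,0,0,0],
    [4.6,0,0,0,0,0,0],
    [4.6,0,0,0,0,0,0],
    [4.6,0,0,0,0,0,0],
  ],
)

```text
time_s: 10.58
tool_pos: [0.4845, 0.0272, 0.0387]
tool_rot: [180.0, 0.0, 180.0]
force: [-0.8, 0.4, -0.7]
grip_width: 0.0449
```

move_arm(
  steps=[
    [4.6,0,0,-1,0,0,0],
    [4.6,0,0,-3,0,0,0],
    [4.6,0,0,-4,0,0,0],
    [5.8,0,0,-4,0,0,0],
    [5.8,0,0,-2,0,0,0],
  ],
)

```text
time_s: 11.0
tool_pos: [0.4865, 0.027, 0.1842]
tool_rot: [179.9, 0.4, 179.9]
force: [2.3, 0.5, 0.2]
grip_width: 0.0526
```

```bash
python3 look.py c5 80
```

```text
[0.4883 0.0273 0.1868] [1.8 0.5 2.4] 0.05466633314634851
```

View pics/c5.png

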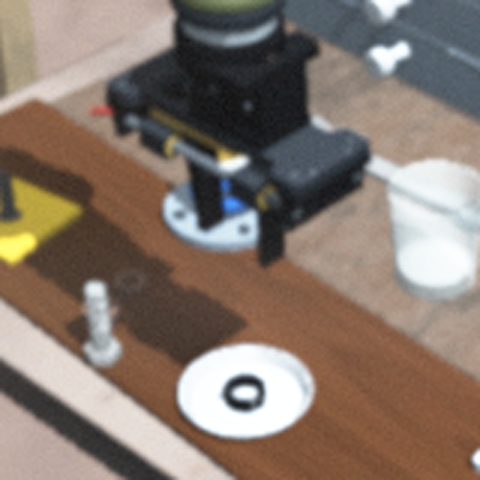

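move_arm(
  steps=[
    [5.8,-2.34,2.7,0,0,0,0],
    [5.8,-2.34,2.7,0,0,0,0],
    [5.8,-2.34,2.7,0,0,0,0],
    [5.8,-2.34,2.7,0,0,0,0],
    [5.8,-2.34,2.7,0,0,0,0],
  ],
)

```text
time_s: 11.47
tool_pos: [0.6024, 0.1634, 0.1792]
tool_rot: [180.0, 0.0, 180.0]
force: [0.6, -0.0, 0.6]
grip_width: 0.0582
```

move_arm(
  steps=[
    [5.8,-2.34,2.7,0,0,0,0],
    [5.8,-2.34,2.7,0,0,0,0],
    [5.8,0,0,1.5,0,0,0],
    [5.8,0,0,1.5,0,0,0],
    [5.8,0,0,0,0,0,0],
  ],
)

```text
time_s: 11.88
tool_pos: [0.6465, 0.2161, 0.1451]
tool_rot: [-179.8, -0.3, -180.0]
force: [-1.2, -0.8, 0.1]
grip_width: 0.0579
```

move_arm(
  steps=[
    [5.8,0,0,0,0,0,0],
    [5.8,0,0,0,0,0,0],
  ],
)

```text
time_s: 12.05
tool_pos: [0.6487, 0.2156, 0.1499]
tool_rot: [180.0, 0.1, 179.9]
force: [0.3, -0.1, 0.6]
grip_width: 0.0582
```

Down 4.6 cm to about 0.1035.

move_arm(
  steps=[
    [5.8,0,0,1.5,0,0,0],
    [5.8,0,0,1.5,0,0,0],
    [5.8,0,0,1.2,0,0,0],
    [5.8,0,0,0,0,0,0],
    [5.8,0,0,0,0,0,0],
  ],
)

```text
time_s: 12.47
tool_pos: [0.6482, 0.2158, 0.1071]
tool_rot: [180.0, -0.0, 179.9]
force: [-0.3, 0.7, 0.7]
grip_width: 0.0579
```

```bash
python3 look.py b1
```

```text
[0.6488 0.216  0.1079] [0.  0.9 0. ] 0.05796460115549945
```

View pics/b1.png

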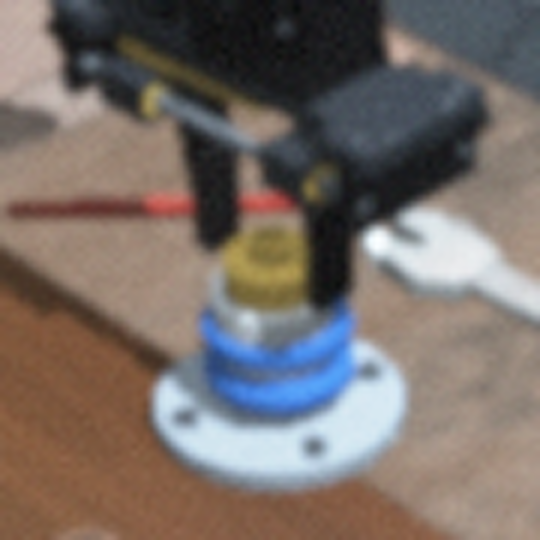

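move_arm(
  steps=[
    [5.8,0,0,0.35,0,0,0],
    [5.8,0,0,0,0,0,0],
    [3.8,0,0,0,0,0,0],
    [3.8,0,0,0,0,0,0],
    [3.8,0,0,0,0,0,0],
  ],
  force=25,
)

```text
time_s: 12.93
tool_pos: [0.6486, 0.216, 0.1037]
tool_rot: [180.0, 0.0, 180.0]
force: [-0.1, -2.1, 0.8]
grip_width: 0.0451
```

move_arm(
  steps=[
    [3.8,0,0,0,0,0,0],
    [3.8,0,0,0,0,0,0],
  ],
)

```text
time_s: 13.1
tool_pos: [0.6486, 0.2158, 0.1037]
tool_rot: [-180.0, 0.0, 180.0]
force: [-0.1, -0.9, 1.6]
grip_width: 0.0434
```

```bash
python3 look.py b2
```

```text
[0.6486 0.2158 0.1037] [ 0.1 -0.5  1. ] 0.04300054149993098
```

View pics/b2.png

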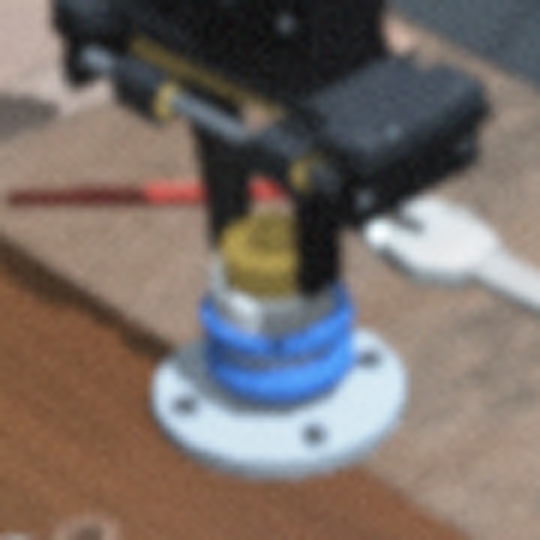

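move_arm(
  steps=[
    [3.8,0,0,-0.7,0,0,0],
    [3.8,0,0,-1.5,0,0,0],
    [3.8,0,0,-2.5,0,0,0],
    [3.8,0,0,-3,0,0,0],
    [3.8,0,0,-1,0,0,0],
  ],
)

```text
time_s: 13.57
tool_pos: [0.6502, 0.2165, 0.195]
tool_rot: [179.9, 0.3, 180.0]
force: [1.9, -0.1, -1.5]
grip_width: 0.0432
```

```bash
python3 look.py b3 60
```

```text
[0.6507 0.2166 0.1958] [ 1.1 -0.9  1.2] 0.04305953735881431
```

View pics/b3.png

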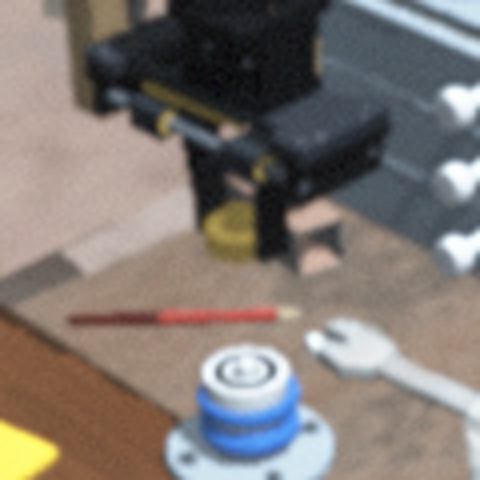

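The bush is held, and the bearing and pulley stayed on the spindle. Travelling to the plate.

move_arm(
  steps=[
    [3.8,0.886,-2.5,0,0,0,0],
    [3.8,0.886,-4,0,0,0,0],
    [3.8,0.886,-4,0,0,0,0],
    [3.8,0.886,-4,0,0,0,0],
    [3.8,0.886,-4,0,0,0,0],
  ],
)

```text
time_s: 14.03
tool_pos: [0.6024, 0.0294, 0.1887]
tool_rot: [-180.0, -0.1, 180.0]
force: [0.2, -0.8, -1.9]
grip_width: 0.0431
```

move_arm(
  steps=[
    [3.8,0.886,-4,0,0,0,0],
    [3.8,0.886,-4,0,0,0,0],
    [3.8,0.886,-4,0,0,0,0],
    [3.8,0.886,-4,0,0,0,0],
    [3.8,0.886,-4,0,0,0,0],
  ],
)

```text
time_s: 14.45
tool_pos: [0.558, -0.1704, 0.189]
tool_rot: [180.0, -0.1, 180.0]
force: [-0.2, -0.4, -1.9]
grip_width: 0.0428
```

move_arm(
  steps=[
    [3.8,0.886,-4,0,0,0,0],
    [3.8,0.886,-4,0,0,0,0],
    [3.8,0.886,-4,0,0,0,0],
    [3.8,0.886,-2.5,0,0,0,0],
    [3.8,0,0,0,0,0,0],
  ],
)

```text
time_s: 14.87
tool_pos: [0.5187, -0.3222, 0.1894]
tool_rot: [-179.7, -0.2, 179.3]
force: [-0.5, -1.3, -1.8]
grip_width: 0.0431
```

move_arm(
  steps=[
    [3.8,0,-1,2.5,0,0,0],
    [3.8,0,0,2.5,0,0,0],
    [3.8,0,0,0,0,0,0],
    [3.8,0,0,0,0,0,0],
  ],
)

```text
time_s: 15.2
tool_pos: [0.5226, -0.3225, 0.1381]
tool_rot: [179.9, -0.3, 180.0]
force: [1.0, -0.3, -2.0]
grip_width: 0.0432
```

move_arm(
  steps=[
    [3.8,-0.15,-2.1,2,0,0,0],
    [3.8,0,0,2.5,0,0,0],
    [3.8,0,0,2.5,0,0,0],
    [3.8,0,0,0,0,0,0],
    [3.8,0,0,0,0,0,0],
  ],
)

```text
time_s: 15.62
tool_pos: [0.5255, -0.3439, 0.0704]
tool_rot: [179.9, -0.1, -180.0]
force: [0.5, 0.6, -1.1]
grip_width: 0.0434
```

```bash
python3 look.py b4 50
```

```text
[ 0.5265 -0.3448  0.0719] [ 0.5 -0.6 -1.3] 0.04332408450640648
```

View pics/b4.png

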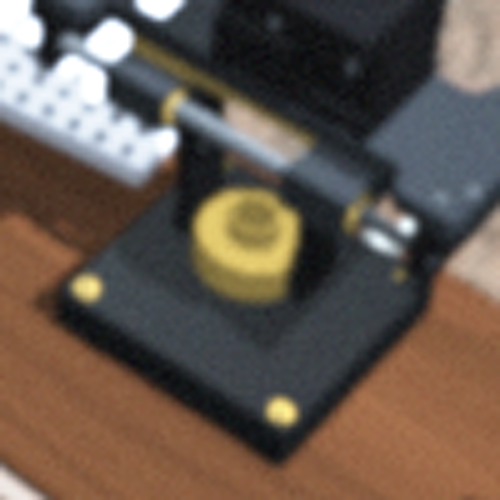

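move_arm(
  steps=[
    [3.8,0,0,0.6,0,0,0],
    [3.8,0,0,0.3,0,0,0],
    [3.8,0,0,0,0,0,0],
    [3.8,0,0,0,0,0,0],
  ],
)

```text
time_s: 16.0
tool_pos: [0.5257, -0.3449, 0.0619]
tool_rot: [-180.0, 0.0, 180.0]
force: [0.3, -0.1, -2.1]
grip_width: 0.0432
```

```bash
python3 look.py b5 50; python3 - <<'E'
from h import *
s=cam("scene"); o=env.get_obs(); p=o["tool_pos"]
print([x-50 for x in map(int,proj(s,p-[0,0,.025]))],proj(s,(p[0],p[1],.029)),proj(s,(p[0],p[1],p[2]-.025-.003+.026)),"inserts mean 416.4 344.5")
E
```

```text
[ 0.5257 -0.3449  0.0619] [ 0.3  0.3 -1.7] 0.04319244612493328
[367, 292] (np.float64(416.7651402223591), np.float64(345.04948998796283)) (np.float64(418.5293474942074), np.float64(334.3962095394625)) inserts mean 416.4 344.5
```

View pics/b5.png

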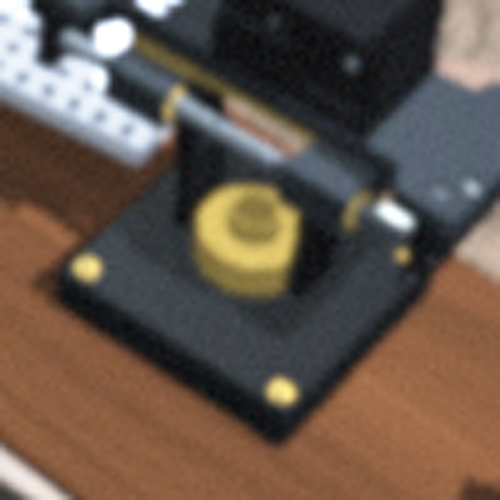

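move_arm(
  steps=[
    [3.8,0,0,0.2,0,0,0],
    [3.8,0,0,0.1,0,0,0],
    [3.8,0,0,0,0,0,0],
    [3.8,0,0,0,0,0,0],
  ],
)

```text
time_s: 16.43
tool_pos: [0.5254, -0.3449, 0.0582]
tool_rot: [180.0, -0.0, 180.0]
force: [-0.5, 0.4, -1.2]
grip_width: 0.0431
```

move_arm(
  steps=[
    [3.8,0,0,0.1,0,0,0],
    [3.8,0,0,0,0,0,0],
  ],
)

```text
time_s: 16.6
tool_pos: [0.5254, -0.3449, 0.0572]
tool_rot: [180.0, -0.0, 180.0]
force: [0.0, -0.4, -1.8]
grip_width: 0.0428
```

move_arm(
  steps=[
    [3.8,0,0,0.07,0,0,0],
    [3.8,0,0,0,0,0,0],
  ],
)

```text
time_s: 16.77
tool_pos: [0.5255, -0.345, 0.0567]
tool_rot: [180.0, 0.0, 180.0]
force: [0.0, 0.3, -1.4]
grip_width: 0.0432
```

move_arm(
  steps=[
    [3.8,0,0,0.07,0,0,0],
    [3.8,0,0,0,0,0,0],
  ],
)

```text
time_s: 16.93
tool_pos: [0.5255, -0.345, 0.0567]
tool_rot: [180.0, 0.0, 180.0]
force: [-2.2, 1.5, 4.2]
grip_width: 0.0429
```

Contact at TCP z 0.0567. Releasing.

move_arm(
  steps=[
    [5.6,0,0,0,0,0,0],
    [5.6,0,0,0,0,0,0],
    [5.6,0,0,0,0,0,0],
    [5.6,0,0,0,0,0,0],
  ],
)

```text
time_s: 17.27
tool_pos: [0.5256, -0.345, 0.0559]
tool_rot: [-180.0, 0.0, 180.0]
force: [-0.1, -0.1, 0.2]
grip_width: 0.0547
```

move_arm(
  steps=[
    [5.6,0,0,-1,0,0,0],
    [5.6,0,0,-3,0,0,0],
    [6.8,0,0,-4,0,0,0],
    [6.8,0,0,-4,0,0,0],
    [6.8,0,0,-1,0,0,0],
  ],
)

```text
time_s: 17.68
tool_pos: [0.5279, -0.3475, 0.1937]
tool_rot: [-179.7, 0.5, 179.9]
force: [1.7, -1.4, 1.2]
grip_width: 0.0656
```

move_arm(
  steps=[
    [6.8,-0.88,2.5,0,0,0,0],
    [6.8,-0.88,4,0,0,0,0],
    [6.8,-0.88,4,0,0,0,0],
    [6.8,-0.88,4,0,0,0,0],
    [6.8,-0.88,4,0,0,0,0],
  ],
)

```text
time_s: 18.1
tool_pos: [0.5699, -0.1584, 0.1869]
tool_rot: [180.0, 0.1, 179.9]
force: [1.3, -1.0, -0.6]
grip_width: 0.0676
```

```bash
python3 - <<'E'
from h import *
t=cam("top"); s=cam("scene")
crop(s,350,470,280,390,5,"pics/b6.png");crop(t,430,520,240,320,6,"pics/b7.png")
E
```

```text
(no output)
```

View pics/b6.png

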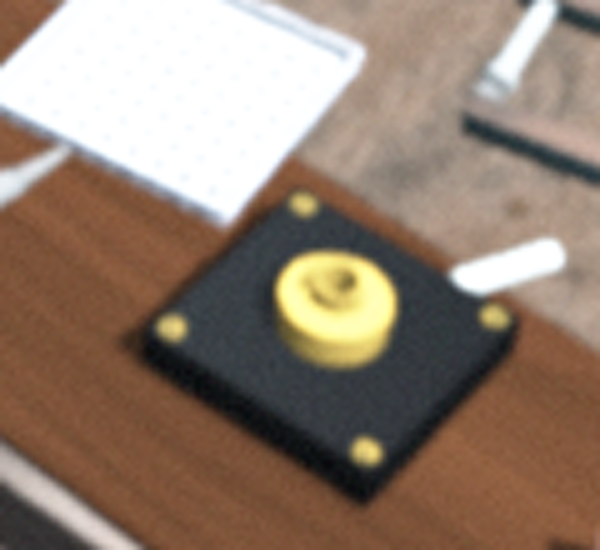

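View pics/b7.png

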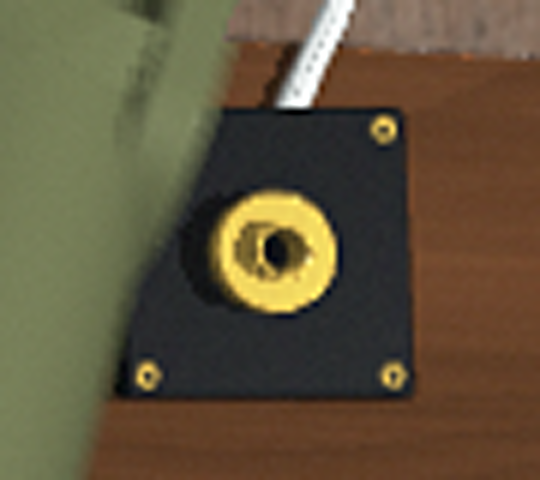

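move_arm(
  steps=[
    [6.8,-0.84,4,0,0,0,0],
    [6.8,-0.84,4,0,0,0,0],
    [6.8,-0.84,4,0,0,0,0],
    [6.8,-0.84,4,0,0,0,0],
    [6.8,-0.84,4,0,0,0,0],
  ],
)

```text
time_s: 18.62
tool_pos: [0.6121, 0.0415, 0.1869]
tool_rot: [180.0, 0.1, 179.9]
force: [1.3, 0.1, -0.4]
grip_width: 0.0681
```

move_arm(
  steps=[
    [6.8,-0.84,4,0,0,0,0],
    [6.8,-0.84,4,0,0,0,0],
    [6.8,-0.84,4,0,0,0,0],
    [6.8,-0.84,4,0,0,0,0],
    [6.8,-0.34,1.6,0,0,0,0],
  ],
)

```text
time_s: 19.03
tool_pos: [0.6484, 0.2244, 0.186]
tool_rot: [179.8, 0.0, -179.6]
force: [-1.1, 0.7, -0.1]
grip_width: 0.0681
```

move_arm(
  steps=[
    [6.8,0,0,2.5,0,0,0],
    [6.8,0,0,2.5,0,0,0],
    [6.8,0,0,0,0,0,0],
    [6.8,0,0,0,0,0,0],
  ],
)

```text
time_s: 19.37
tool_pos: [0.648, 0.215, 0.135]
tool_rot: [-179.9, -0.2, 179.9]
force: [-0.2, -0.4, 0.7]
grip_width: 0.0678
```

move_arm(
  steps=[
    [6.8,0,0.05,1.5,0,0,0],
    [6.8,0,0,1.5,0,0,0],
    [6.8,0,0,0.8,0,0,0],
    [6.8,0,0,0,0,0,0],
    [6.8,0,0,0,0,0,0],
  ],
)

```text
time_s: 19.78
tool_pos: [0.6494, 0.2162, 0.0992]
tool_rot: [180.0, 0.1, 179.9]
force: [0.2, 0.2, 1.3]
grip_width: 0.0679
```

```bash
python3 look.py r1
```

```text
[0.6497 0.2164 0.0996] [ 0.8 -1.5 -0.1] 0.06797984252603406
```

View pics/r1.png

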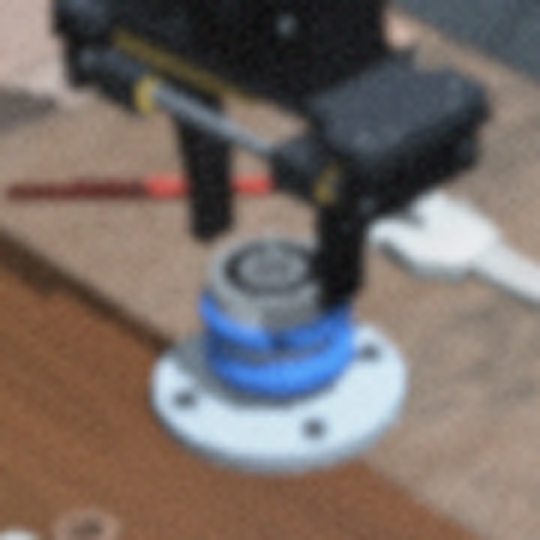

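move_arm(
  steps=[
    [6.8,0,0,0.6,0,0,0],
    [6.8,0,0,0.3,0,0,0],
    [6.8,0,0,0,0,0,0],
    [6.8,0,0,0,0,0,0],
  ],
)

```text
time_s: 20.17
tool_pos: [0.6487, 0.2165, 0.0889]
tool_rot: [-180.0, -0.0, 180.0]
force: [0.4, 0.1, -0.6]
grip_width: 0.068
```

move_arm(
  steps=[
    [4.8,0,0,0,0,0,0],
    [4.8,0,0,0,0,0,0],
    [4.8,0,0,0,0,0,0],
    [4.8,0,0,0,0,0,0],
    [4.8,0,0,0,0,0,0],
  ],
)

```text
time_s: 20.58
tool_pos: [0.649, 0.2165, 0.0892]
tool_rot: [180.0, 0.0, 180.0]
force: [-0.5, -1.3, 1.3]
grip_width: 0.0536
```

```bash
python3 look.py r2
```

```text
[0.649  0.2165 0.0892] [0.1 0.3 1.7] 0.05342872293221781
```

View pics/r2.png

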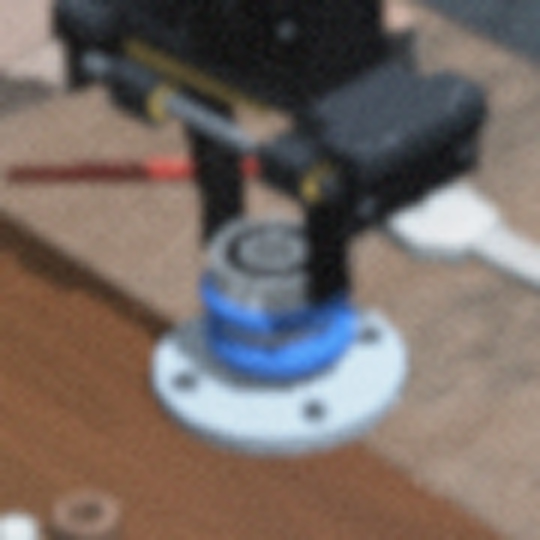

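move_arm(
  steps=[
    [4.8,0,0,-0.7,0,0,0],
    [4.8,0,0,-1.5,0,0,0],
    [4.8,0,0,-2.5,0,0,0],
    [4.8,0,0,-3,0,0,0],
    [4.8,0,0,-2.5,0,0,0],
  ],
)

```text
time_s: 21.05
tool_pos: [0.6488, 0.2164, 0.1928]
tool_rot: [180.0, 0.0, 179.9]
force: [0.6, 0.8, -1.4]
grip_width: 0.0535
```

```bash
python3 look.py r3 60
```

```text
[0.6515 0.2171 0.1991] [2.  0.8 2.9] 0.053489975381427204
```

View pics/r3.png

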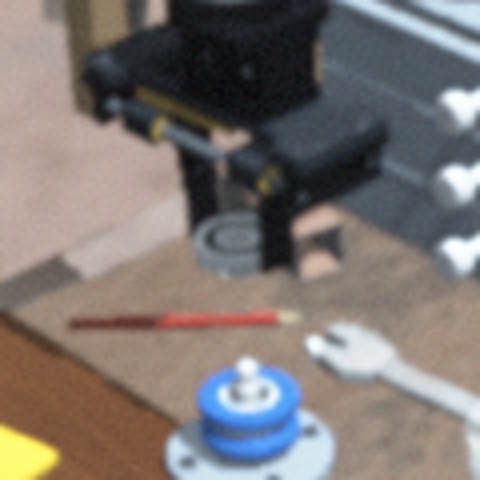

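The bearing is held level and the pulley remained. On to the tray.

move_arm(
  steps=[
    [4.8,0.34,-2.5,0,0,0,0],
    [4.8,0.34,-3.83,0,0,0,0],
    [4.8,0.34,-3.83,0,0,0,0],
    [4.8,0.34,-3.83,0,0,0,0],
    [4.8,0.34,-3.83,0,0,0,0],
  ],
)

```text
time_s: 21.52
tool_pos: [0.6311, 0.0367, 0.1912]
tool_rot: [180.0, 0.0, 180.0]
force: [0.7, -0.3, -1.4]
grip_width: 0.0537
```

move_arm(
  steps=[
    [4.8,0.34,-3.83,0,0,0,0],
    [4.8,0.34,-3.83,0,0,0,0],
    [4.8,0.34,-3.83,0,0,0,0],
    [4.8,0.34,-3.83,0,0,0,0],
    [4.8,0.34,-3.83,0,0,0,0],
  ],
)

```text
time_s: 21.93
tool_pos: [0.614, -0.1549, 0.1912]
tool_rot: [180.0, 0.0, 180.0]
force: [0.2, -0.1, -1.8]
grip_width: 0.0535
```

move_arm(
  steps=[
    [4.8,0.3,-3.83,0,0,0,0],
    [4.8,0,-1.3,2,0,0,0],
    [4.8,0,0,3,0,0,0],
    [4.8,0,0,3,0,0,0],
    [4.8,0,0,0,0,0,0],
  ],
)

```text
time_s: 22.35
tool_pos: [0.6073, -0.2032, 0.1048]
tool_rot: [179.8, -0.6, 179.9]
force: [-1.6, 1.6, -2.0]
grip_width: 0.0536
```

move_arm(
  steps=[
    [4.8,0,0,0,0,0,0],
    [4.8,0,0,0,0,0,0],
  ],
)

```text
time_s: 22.52
tool_pos: [0.6125, -0.2045, 0.1126]
tool_rot: [-180.0, 0.1, 180.0]
force: [1.0, -0.7, -0.1]
grip_width: 0.0536
```

move_arm(
  steps=[
    [4.8,0,0,2.5,0,0,0],
    [4.8,0,0,2.5,0,0,0],
    [4.8,0,0,1.3,0,0,0],
    [4.8,0,0,0,0,0,0],
    [4.8,0,0,0,0,0,0],
  ],
)

```text
time_s: 22.93
tool_pos: [0.6122, -0.2045, 0.049]
tool_rot: [-180.0, 0.0, 180.0]
force: [0.0, 0.4, -2.1]
grip_width: 0.0534
```

```bash
python3 look.py r4 50
```

```text
[ 0.6128 -0.2049  0.0499] [ 0.4 -0.9 -0.6] 0.05358891481602959
```

View pics/r4.png

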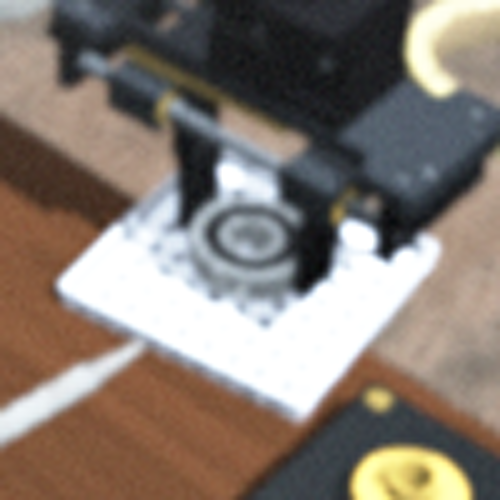

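move_arm(
  steps=[
    [4.8,0,0,0.6,0,0,0],
    [4.8,0,0,0.3,0,0,0],
    [4.8,0,0,0,0,0,0],
    [4.8,0,0,0,0,0,0],
  ],
)

```text
time_s: 23.32
tool_pos: [0.6116, -0.2045, 0.0392]
tool_rot: [180.0, 0.0, 180.0]
force: [0.6, -0.5, -0.8]
grip_width: 0.0536
```

move_arm(
  steps=[
    [4.8,0,0,0.1,0,0,0],
    [4.8,0,0,0,0,0,0],
  ],
)

```text
time_s: 23.48
tool_pos: [0.6116, -0.2045, 0.038]
tool_rot: [180.0, 0.0, 180.0]
force: [-0.4, 0.2, -1.8]
grip_width: 0.0534
```

move_arm(
  steps=[
    [4.8,0,0,0.1,0,0,0],
    [4.8,0,0,0,0,0,0],
  ],
)

```text
time_s: 23.65
tool_pos: [0.6117, -0.2046, 0.0377]
tool_rot: [180.0, 0.0, 180.0]
force: [-1.4, 0.8, 3.3]
grip_width: 0.0534
```

move_arm(
  steps=[
    [4.8,0,0,0.08,0,0,0],
    [4.8,0,0,0,0,0,0],
  ],
)

```text
time_s: 23.82
tool_pos: [0.6117, -0.2046, 0.0376]
tool_rot: [180.0, 0.0, 180.0]
force: [-3.2, 1.6, 7.0]
grip_width: 0.0535
```

move_arm(
  steps=[
    [6.5,0,0,0,0,0,0],
    [6.5,0,0,0,0,0,0],
    [6.5,0,0,0,0,0,0],
    [6.5,0,0,0,0,0,0],
  ],
)

```text
time_s: 24.15
tool_pos: [0.6115, -0.2045, 0.036]
tool_rot: [-180.0, 0.0, 180.0]
force: [-0.1, -0.7, 0.2]
grip_width: 0.0643
```

move_arm(
  steps=[
    [6.5,0,0,-1,0,0,0],
    [6.5,0,0,-3,0,0,0],
    [8.0,0,0,-4,0,0,0],
    [8.0,0,0,-4,0,0,0],
    [8.0,0,0,-3,0,0,0],
  ],
)

```text
time_s: 24.57
tool_pos: [0.6122, -0.2052, 0.1903]
tool_rot: [-179.9, 0.2, 179.9]
force: [-0.1, -0.1, 0.6]
grip_width: 0.0765
```

move_arm(
  steps=[
    [8,-0.34,2.5,0,0,0,0],
    [8,-0.34,3.83,0,0,0,0],
    [8,-0.34,3.83,0,0,0,0],
    [8,-0.34,3.83,0,0,0,0],
    [8,-0.34,3.83,0,0,0,0],
  ],
)

```text
time_s: 24.98
tool_pos: [0.6287, -0.0247, 0.1871]
tool_rot: [180.0, 0.1, 179.9]
force: [1.1, -0.2, 1.1]
grip_width: 0.0799
```

```bash
python3 - <<'E'
from h import *
t=cam("top"); s=cam("scene")
crop(s,330,450,250,350,5,"pics/r6.png");crop(t,370,450,205,285,6,"pics/r7.png")
E
```

```text
(no output)
```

View pics/r6.png

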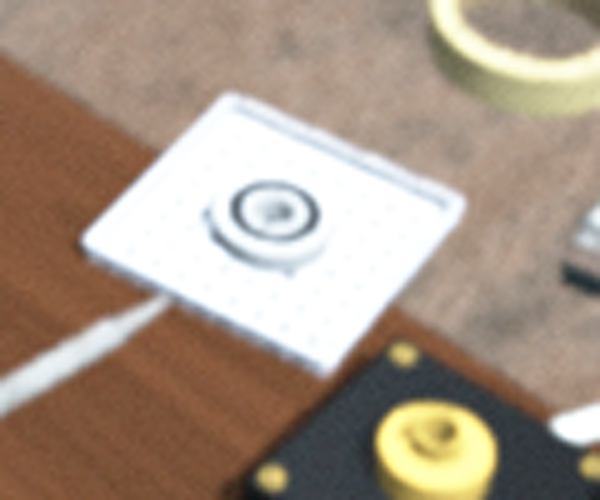

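View pics/r7.png

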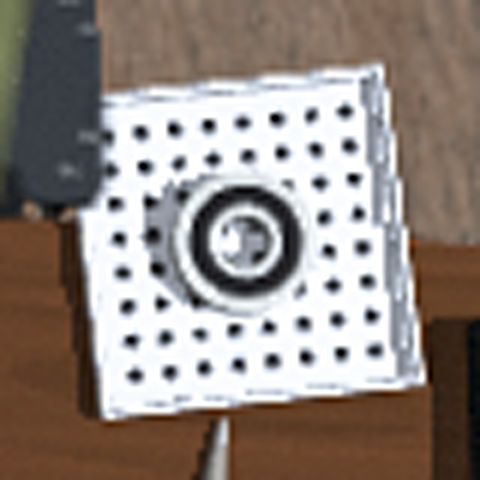

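move_arm(
  steps=[
    [8,-0.31,3.8,0,0,0,0],
    [8,-0.31,3.8,0,0,0,0],
    [8,-0.31,3.8,0,0,0,0],
    [8,-0.31,3.8,0,0,0,0],
    [8,-0.31,3.8,0,0,0,0],
  ],
)

```text
time_s: 25.5
tool_pos: [0.6444, 0.1651, 0.187]
tool_rot: [180.0, 0.0, 179.9]
force: [-0.2, -0.4, 0.4]
grip_width: 0.0798
```

move_arm(
  steps=[
    [8,-0.31,3.8,0,0,0,0],
    [8,-0.16,1.5,2,0,0,0],
    [8,0,0,3,0,0,0],
    [8,0,0,0,0,0,0],
    [8,0,0,0,0,0,0],
  ],
)

```text
time_s: 25.92
tool_pos: [0.6479, 0.2155, 0.1349]
tool_rot: [-179.9, -0.2, 179.9]
force: [0.1, -0.7, -0.1]
grip_width: 0.0801
```

move_arm(
  steps=[
    [8,0,0,2,0,0,0],
    [8,0,0,2,0,0,0],
    [8,0,0,0,0,0,0],
    [8,0,0,0,0,0,0],
  ],
)

```text
time_s: 26.25
tool_pos: [0.6495, 0.2152, 0.0974]
tool_rot: [-180.0, 0.0, 179.8]
force: [-0.7, 0.2, 0.4]
grip_width: 0.0801
```

```bash
python3 look.py p1
```

```text
[0.6503 0.2157 0.0984] [-0.2 -0.4  1.5] 0.08026423739334591
```

View pics/p1.png

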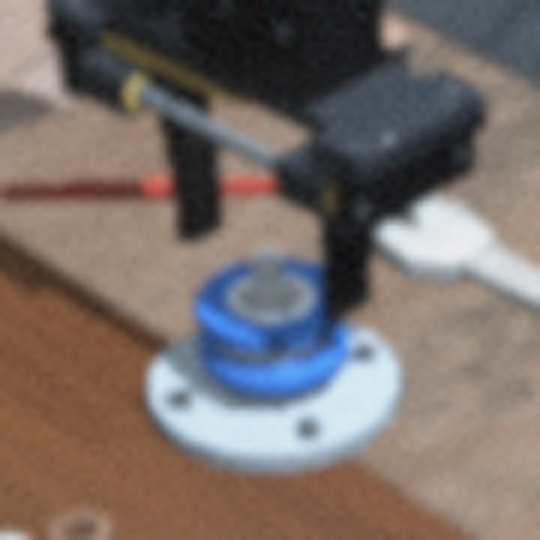

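Fingers straddle the pulley; lower from 0.097 to about 0.059.

move_arm(
  steps=[
    [8,0,0.05,1.5,0,0,0],
    [8,0,0,1.5,0,0,0],
    [8,0,0,0.5,0,0,0],
    [8,0,0,0,0,0,0],
    [8,0,0,0,0,0,0],
  ],
)

```text
time_s: 26.72
tool_pos: [0.6486, 0.2171, 0.0603]
tool_rot: [-180.0, -0.1, 180.0]
force: [-0.9, 0.3, 1.2]
grip_width: 0.0801
```

move_arm(
  steps=[
    [8,0,0,0.15,0,0,0],
    [8,0,0,0,0,0,0],
  ],
)

```text
time_s: 26.88
tool_pos: [0.6494, 0.2172, 0.06]
tool_rot: [180.0, 0.0, 180.0]
force: [-0.1, -0.3, 0.6]
grip_width: 0.0801
```

move_arm(
  steps=[
    [6.0,0,-0.05,0.05,0,0,0],
    [6.0,0,0,0,0,0,0],
    [6.0,0,0,0,0,0,0],
    [6.0,0,0,0,0,0,0],
    [6.0,0,0,0,0,0,0],
  ],
  force=35,
)

```text
time_s: 27.3
tool_pos: [0.6492, 0.216, 0.0595]
tool_rot: [-180.0, 0.0, 179.9]
force: [-0.9, -2.1, 1.0]
grip_width: 0.0646
```

```bash
python3 look.py p2
```

```text
[0.6492 0.2161 0.0595] [-1.3 -2.6  1.8] 0.06452856899552058
```

View pics/p2.png

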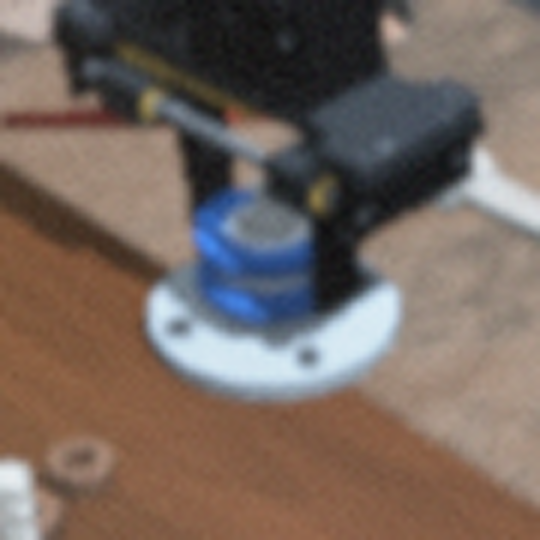

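move_arm(
  steps=[
    [6,0,0,-0.7,0,0,0],
    [6,0,0,-1.5,0,0,0],
    [6,0,0,-2.5,0,0,0],
    [6,0,0,-2.5,0,0,0],
    [6,0,0,-2.5,0,0,0],
  ],
)

```text
time_s: 27.77
tool_pos: [0.6486, 0.2171, 0.1577]
tool_rot: [180.0, -0.0, 180.0]
force: [-0.4, -0.8, -3.2]
grip_width: 0.0644
```

```bash
python3 look.py p3 60
```

```text
[0.6516 0.2179 0.1643] [1.3 0.7 0.8] 0.06419046226481685
```

View pics/p3.png

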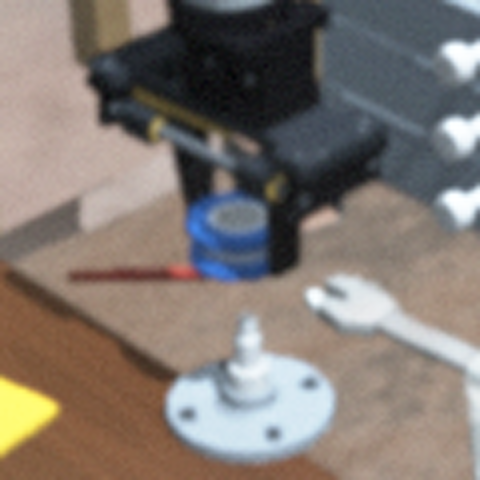

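move_arm(
  steps=[
    [6,1.5,1.5,0,0,0,0],
    [6,2.74,2.6,0,0,0,0],
    [6,2.74,2.6,0,0,0,0],
    [6,2.74,2.6,0,0,0,0],
    [6,2.74,2.6,0,0,0,0],
  ],
)

```text
time_s: 28.23
tool_pos: [0.5229, 0.337, 0.1565]
tool_rot: [180.0, -0.0, 179.9]
force: [0.4, 0.5, -4.2]
grip_width: 0.0645
```

move_arm(
  steps=[
    [6,1.26,1.17,0,0,0,0],
    [6,0,0,1.5,0,0,0],
    [6,0,0,1.5,0,0,0],
    [6,0,0,0,0,0,0],
    [6,0,0,0,0,0,0],
  ],
)

```text
time_s: 28.65
tool_pos: [0.5112, 0.3471, 0.1257]
tool_rot: [-179.9, -0.1, 179.9]
force: [-0.3, 0.2, -4.3]
grip_width: 0.0647
```

```bash
python3 look.py p4 60;python3 - <<'E'
from h import *
s=cam("scene"); p=env.get_obs()["tool_pos"]; t=[int(x) for x in proj(s,p-[0,0,.025])]
im=s["img"][:,:,::-1].copy(); im=cv2.resize(im[t[1]-60:t[1]+60,t[0]-60:t[0]+60],None,fx=4,fy=4,interpolation=cv2.INTER_CUBIC)
for q,c in(((p[0]-.0015,p[1],.061),(0,0,255)),((.5104,.3467,.061),(0,255,0)),((p[0]-.0015,p[1],p[2]-.025-.0035+.03),(255,0,255))):
    u,v=proj(s,q); cv2.drawMarker(im,(int((u-t[0]+60.5)*4),int((v-t[1]+60.5)*4)),c,0,10)
cv2.imwrite("pics/p5.png",im)
E
```

```text
[0.5122 0.3473 0.1267] [ 0.2  0.9 -3.8] 0.06482471280829669
```

View pics/p5.png

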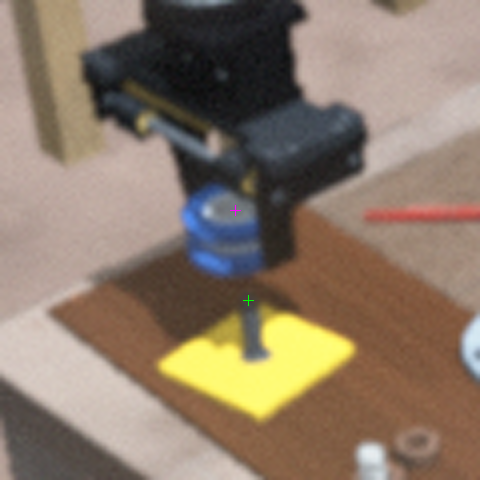

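move_arm(
  steps=[
    [6,-0.1,0,1.5,0,0,0],
    [6,0,0,1.0,0,0,0],
    [6,0,0,0.5,0,0,0],
    [6,0,0,0,0,0,0],
    [6,0,0,0,0,0,0],
  ],
)

```text
time_s: 29.17
tool_pos: [0.5129, 0.3473, 0.0962]
tool_rot: [-180.0, -0.0, 179.9]
force: [0.2, 0.1, -3.6]
grip_width: 0.0645
```

```bash
python3 look.py p6 50
```

```text
[0.5133 0.3476 0.0966] [-0.7 -1.  -3.6] 0.0640353667919315
```

View pics/p6.png

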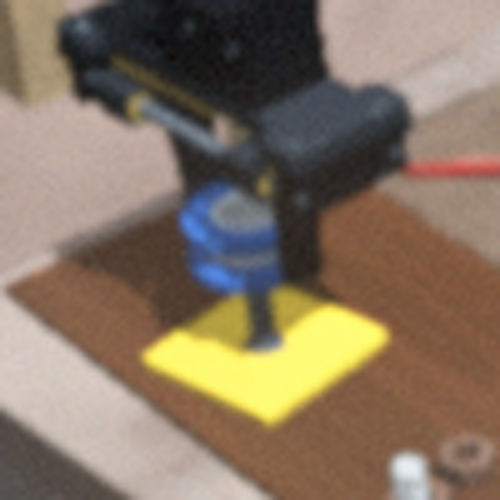

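move_arm(
  steps=[
    [6,0,0,0.5,0,0,0],
    [6,0,0,0.5,0,0,0],
    [6,0,0,0.3,0,0,0],
    [6,0,0,0,0,0,0],
  ],
)

```text
time_s: 29.55
tool_pos: [0.5123, 0.3471, 0.0822]
tool_rot: [-179.9, -0.1, 180.0]
force: [-0.8, -0.2, -3.5]
grip_width: 0.0643
```

move_arm(
  steps=[
    [6,0,0,0.5,0,0,0],
    [6,0,0,0.5,0,0,0],
    [6,0,0,0.5,0,0,0],
    [6,0,0,0,0,0,0],
  ],
)

```text
time_s: 29.88
tool_pos: [0.5121, 0.347, 0.0667]
tool_rot: [-179.9, -0.1, 180.0]
force: [-1.1, -0.2, -4.2]
grip_width: 0.0645
```

move_arm(
  steps=[
    [6,0,0,0.5,0,0,0],
    [6,0,0,0.5,0,0,0],
    [6,0,0,0.5,0,0,0],
    [6,0,0,0.2,0,0,0],
    [6,0,0,0,0,0,0],
  ],
)

```text
time_s: 30.3
tool_pos: [0.5124, 0.3472, 0.0503]
tool_rot: [-179.9, -0.1, 180.0]
force: [0.7, 0.1, -3.9]
grip_width: 0.0639
```

```bash
python3 look.py p7 50
```

```text
[0.5127 0.3473 0.0507] [ 0.5 -0.6 -3.9] 0.06479981173622269
```

View pics/p7.png

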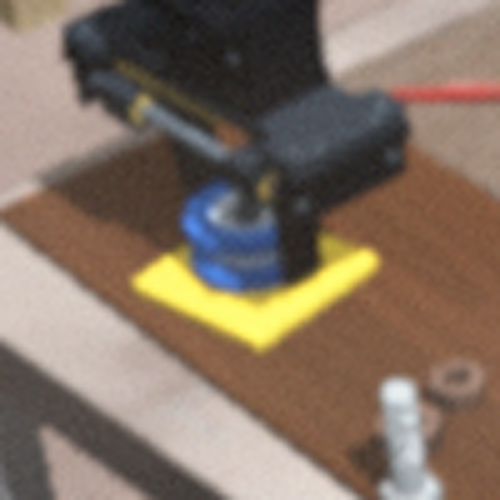

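move_arm(
  steps=[
    [6,0,0,0.2,0,0,0],
    [6,0,0,0.2,0,0,0],
    [6,0,0,0.1,0,0,0],
    [6,0,0,0,0,0,0],
  ],
)

```text
time_s: 30.68
tool_pos: [0.5128, 0.3474, 0.046]
tool_rot: [-180.0, -0.0, 180.0]
force: [-0.1, 0.9, -3.6]
grip_width: 0.0646
```

move_arm(
  steps=[
    [6,0,0,0.1,0,0,0],
    [6,0,0,0,0,0,0],
  ],
)

```text
time_s: 30.85
tool_pos: [0.5129, 0.3475, 0.0451]
tool_rot: [180.0, -0.0, 180.0]
force: [-0.7, 0.4, -3.8]
grip_width: 0.0648
```

move_arm(
  steps=[
    [6,0,0,0.1,0,0,0],
    [6,0,0,0,0,0,0],
  ],
)

```text
time_s: 31.02
tool_pos: [0.5129, 0.3475, 0.0441]
tool_rot: [-180.0, -0.0, 180.0]
force: [-0.7, 0.2, -4.1]
grip_width: 0.0645
```

move_arm(
  steps=[
    [6,0,0,0.1,0,0,0],
    [6,0,0,0,0,0,0],
  ],
)

```text
time_s: 31.18
tool_pos: [0.5131, 0.3476, 0.0435]
tool_rot: [180.0, 0.0, 180.0]
force: [-0.9, -0.6, -2.0]
grip_width: 0.0646
```

move_arm(
  steps=[
    [6,0,0,0.08,0,0,0],
    [6,0,0,0,0,0,0],
  ],
)

```text
time_s: 31.35
tool_pos: [0.5131, 0.3476, 0.0434]
tool_rot: [180.0, 0.0, 180.0]
force: [-2.4, -1.9, 5.6]
grip_width: 0.0645
```

Seated on the plate. Release and withdraw.

move_arm(
  steps=[
    [8,0,0,0,0,0,0],
    [8,0,0,0,0,0,0],
    [8,0,0,0,0,0,0],
    [8,0,0,0,0,0,0],
    [8,0,0,0,0,0,0],
  ],
)

```text
time_s: 31.77
tool_pos: [0.5132, 0.3476, 0.0424]
tool_rot: [180.0, 0.0, 180.0]
force: [0.6, -0.2, 0.4]
grip_width: 0.0793
```

move_arm(
  steps=[
    [8,0,0,-1,0,0,0],
    [8,0,0,-2,0,0,0],
    [8,0,0,-4,0,0,0],
    [8,0,0,-4,0,0,0],
    [8,0,0,-4,0,0,0],
  ],
)

```text
time_s: 32.18
tool_pos: [0.5128, 0.3471, 0.1946]
tool_rot: [-180.0, 0.0, 179.9]
force: [0.3, 0.7, 0.2]
grip_width: 0.0798
```

move_arm(
  steps=[
    [8,1,4,0,0,0,0],
    [8,1,4,0,0,0,0],
    [8,1,4,0,0,0,0],
    [8,1,4,0,0,0,0],
    [8,1,4,0,0,0,0],
  ],
)

```text
time_s: 32.6
tool_pos: [0.4624, 0.5494, 0.1936]
tool_rot: [179.9, 0.0, 179.9]
force: [0.4, -0.4, 0.2]
grip_width: 0.08
```

move_arm(
  steps=[
    [8,0,0,0,0,0,0],
    [8,0,0,0,0,0,0],
    [8,0,0,0,0,0,0],
  ],
)

```text
time_s: 32.85
tool_pos: [0.4634, 0.5471, 0.1925]
tool_rot: [-179.9, 0.0, 180.0]
force: [0.2, -0.1, 0.5]
grip_width: 0.0801
```

```bash
python3 - <<'E'
from h import *
t=cam("top"); s=cam("scene"); print(env.get_obs()["tool_pos"],env.get_obs()["force"])
crop(t,90,540,180,340,1.7,"pics/f1.png");crop(s,150,470,160,390,2.5,"pics/f2.png");crop(t,130,270,190,330,4,"pics/f3.png");crop(t,280,340,170,330,4,"pics/f4.png")
E
```

```text
[0.46470122 0.54563173 0.19297935] [-0.38917411 -0.96823093 -0.23504604]
```

View pics/f1.png

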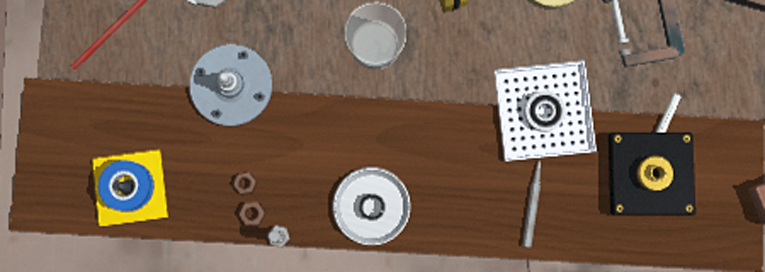

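View pics/f2.png

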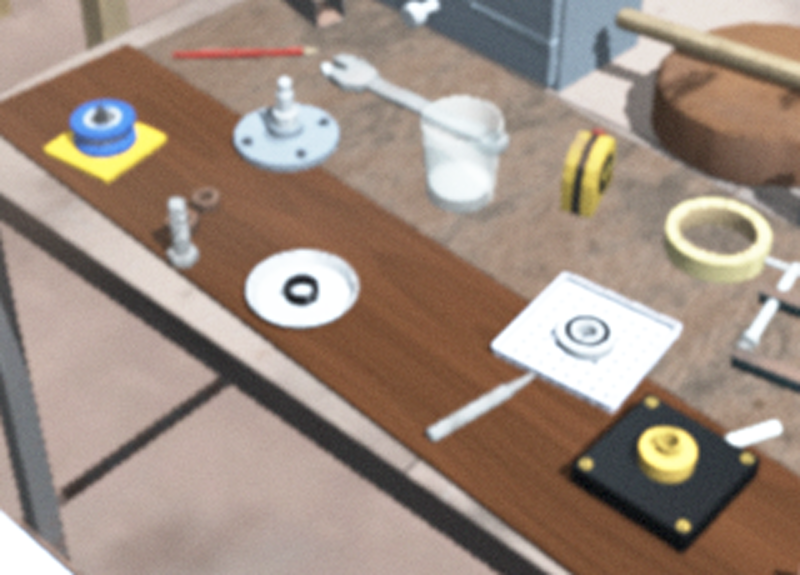

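View pics/f3.png

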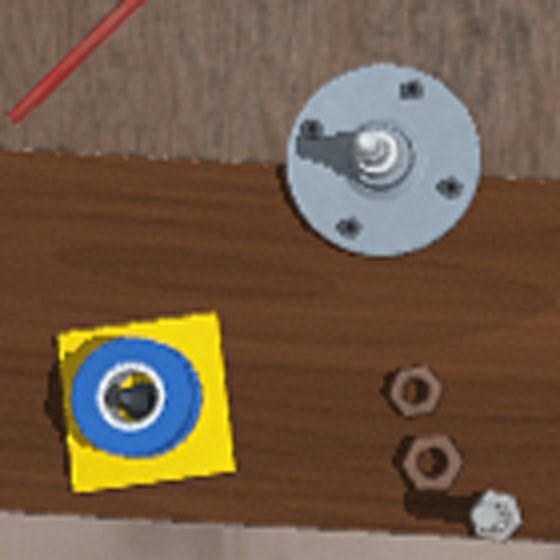

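```bash
python3 - <<'E'
from h import *
t=cam("top")
R,G,B=[t["img"][...,i].astype(int) for i in range(3)]; hsv=cv2.cvtColor(t["img"],cv2.COLOR_RGB2HSV)
def fit(m,b,z,n):
    r=np.zeros(m.shape,np.uint8);u0,u1,v0,v1=b;r[v0:v1,u0:u1]=m[v0:v1,u0:u1]
    cs,_=cv2.findContours(r,cv2.RETR_EXTERNAL,cv2.CHAIN_APPROX_NONE);c=max(cs,key=cv2.contourArea)[:,0]
    p=np.array([onz(t,*q,z)[:2]*1000 for q in c],np.float32);e=cv2.fitEllipse(cv2.convexHull(p));print(n,np.round(e[0],1),np.round(e[1],1))
fit((B-R>40),(140,195,265,320),.0445,"pulley vs 510.4,346.7")
fit(hsv[...,2]<90,(295,325,285,318),.024,"collar vs 484.6,27.7")
fit((R-B>50)&(G>100),(462,486,268,296),.045,"bush(body top) vs 524.8,-344.5")
fit(hsv[...,2]<90,(400,422,232,258),.0245,"bearing seal vs 610.5,-204.4")
E
```

```text
pulley vs 510.4,346.7 [511.7 345.5] [64.7 70.1]
collar vs 484.6,27.7 [483.4  28.5] [32.5 32.6]
bush(body top) vs 524.8,-344.5 [ 524.  -343.9] [43.5 44.3]
bearing seal vs 610.5,-204.4 [ 609.7 -204.2] [39.8 40.6]
```

View pics/f4.png

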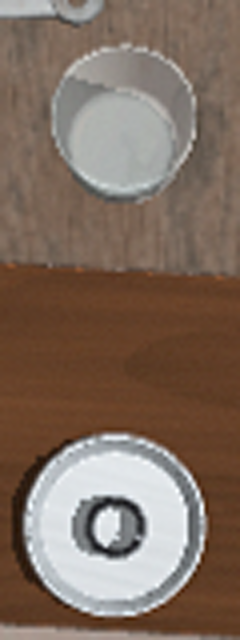

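All four parts measure within about 2 mm of their targets and lie flat, and the glass looks unmoved. The arm is clear, so I am handing in.

```bash
python3 -c "
from cell import job; print(job.sign_off())"
```

```text
the job is handed in; nothing more can be done
None
```

The idler is stripped and handed in at about 33 s. The parts came off in the order asked, and I released each one before fetching the next:
- **Collar:** flat in the magnetic dish.
- **Bush:** neck up on the surface plate.
- **Bearing:** flat in the wash tray.
- **Pulley:** over the rod and down on the stand's plate, with a light contact force felt before release.

**Last checks:** in the top view all four parts lie within about 2 mm of their measured centres. The scene view shows the parts flat and the spindle bare. The glass looks unmoved by eye; I did not measure it. The gripper was open and clear of everything.

**What disagreed or went wrong:**
- **Height:** the two cameras and a fingertip touch on the dish floor showed everything standing about 7 mm above the z = 0 given. I used the touched height for the rest of the job.
- **Force:** that touch went deeper than intended. The wrist force reached about 48 N (45 N downward) through the closed fingertips. That is under the 120 N wrist limit, but above the 40 N limit set for the arm and gripper body. Only the fingertips touched, so I don't think it counts, but the limit might be read to include them.

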